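# Pack the pillar candles after the party

## Task

Pack the three LED pillar candles away in the divided crate, one in each of the three free cells, each upright with its flame on top and standing on the cork in its cell; one candle has toppled over and lies on the table. The cork lies at a different height in every cell, so lower each candle gently until you feel it touch, neither letting it fall nor ramming it down. Leave the plate, the tumbler and the spoon where they are.

Things in the scene. Friction and masses are not known exactly. Their poses are not given: they have to be found in the camera images.
- candle_a: Ivory octagonal LED pillar candle, 50 mm across flats (54 over corners), 130 mm tall, black band at its foot, orange flame (18 mm) on top; 0.25 to 0.46 kg. Origin: centre of the foot face; z runs to the flame; flats face x, y and 45 degrees between. It stands on the table.
- candle_b: Ivory octagonal LED pillar candle, 50 mm across flats (54 over corners), 130 mm tall, black band at its foot, orange flame (18 mm) on top; 0.25 to 0.46 kg. Origin: centre of the foot face; z runs to the flame; flats face x, y and 45 degrees between. It stands on the table.
- candle_toppled: Ivory octagonal LED pillar candle, 50 mm across flats (54 over corners), 130 mm tall, black band at its foot, orange flame (18 mm) on top; 0.25 to 0.46 kg. Origin: centre of the foot face; z runs to the flame; flats face x, y and 45 degrees between. This one has toppled: it lies on a flat on the table, its axis 25 mm up, its flame end roughly away from the robot.
- crate: Open plywood packing crate fixed to the table, 76 x 286 x 80 mm high, with four cells in a row along its y, each 64 x 64 mm inside, 70 mm apart centre to centre; walls, dividers and floor 6 mm thick. Origin: centre of its underside, on the table.
- votive: Blue ceramic tealight holder, 54 mm across and 54 mm high, fixed in the one cell already taken; its top is below the crate's rim. Origin: centre of its foot on the crate's inner floor.
- plate: White dinner plate, 170 mm across, 16 mm high, bystander. Origin: centre of its underside.
- tumbler: Clear glass tumbler, 72 mm across, 85 mm high, bystander. Origin: centre of its foot.
- spoon: Gold-coloured spoon, 180 mm long, lying flat, bystander. Origin near its middle, its length along its x.
- cell1 (a point): Centre of the mouth of crate cell 1 (of 4, counted along the crate's y), level with the rim, 80 mm above the table.
- cell2 (a point): Centre of the mouth of crate cell 2 (of 4, counted along the crate's y), level with the rim, 80 mm above the table.
- cell3 (a point): Centre of the mouth of crate cell 3 (of 4, counted along the crate's y), level with the rim, 80 mm above the table.
- cell4 (a point): Centre of the mouth of crate cell 4 (of 4, counted along the crate's y), level with the rim, 80 mm above the table.
- insert1: Cork lining of one free cell (which cell varies). Origin: centre of that cell at the crate's inner floor, 6 mm above the table; axes as the crate's. The candle is to stand on its 60 mm square cork pad, whose top lies 8 to 36 mm above this origin, different in each cell, not measured; foam under it gives 1 mm per 2 N, 8 mm at most.
- insert2: Cork lining of one free cell (which cell varies). Origin: centre of that cell at the crate's inner floor, 6 mm above the table; axes as the crate's. The candle is to stand on its 60 mm square cork pad, whose top lies 8 to 36 mm above this origin, different in each cell, not measured; foam under it gives 1 mm per 2 N, 8 mm at most.
- insert3: Cork lining of one free cell (which cell varies). Origin: centre of that cell at the crate's inner floor, 6 mm above the table; axes as the crate's. The candle is to stand on its 60 mm square cork pad, whose top lies 8 to 36 mm above this origin, different in each cell, not measured; foam under it gives 1 mm per 2 N, 8 mm at most.
Mind the look-alikes: they are no part of the job. Leave any red or turquoise look-alike of the candle_toppled alone.

How it is judged:
By the outcome, as a careful person would: the job done as asked, in the order asked, and still so for the second after the job is handed in, with the robot touching nothing.
It also fails if it takes over 72 s, if anything falls off the work surface, if the arm or the gripper's body presses on something with over 40 N, if the wrist force passes 120 N, or if a joint passes its speed limit or range.

## Robot

A 7-joint arm with a two-finger parallel gripper is mounted at the origin on the work surface. World frame = base frame: x ahead of the robot, y to its left, z up, the work surface at z = 0. Lengths are in mm, angles in degrees, forces in N, time in s.
With the tool pointing down it reaches from about 375 to 925 mm from the base axis. Payload 3.1 kg.
Tool frame: the origin (TCP) lies midway between the tips of the shut fingers; the grasp point (between the pads) lies 19 mm behind it; z points along the fingers, y is the line along which they close (so a half turn about z gives the same grasp; the last joint's range is limited). The gripper opens to 85 mm and grips with 20 to 120 N. Pads are 22 mm wide; open, the fingers measure 114 mm over their backs; the gripper's body (76 mm by 85 mm) begins 54 mm behind the grasp point. The pads swing forward as they close: fully open they stand 13 mm farther back than shut.
Start: joints at [70.543, 21.939, 2.515, 91.553, -1.026, 66.532, -2.859], TCP at [155.663, -631.087, 205.769] pointing down, gripper open.
Joint ranges: [-149.38, 149.38], [-23.57, 123.04], [-84.95, 90], [0, 143.3], [-89.99, 269.99], [3.08, 112.72], [-163.45, 163.45]. Speed limits (degrees/s): [159.86, 159.86, 180, 180, 180, 180, 180].

## Interface

Orientations are given as a 3x3 rotation matrix whose columns are the frame's x, y, z axes.
In Python, from plant import get_state, camera, camera_params, finish_job gives the robot as it stands. The module is installed in compiled form; this text tells all that it offers.
- The arm moves only by the tool play_rows, never from a script. Its argument "rows" is a list of rows, each a list of 7 numbers: the turn, a rotation vector about the tool's x, y, z in rad, then the shift along the tool's x, y, z in cm, then the finger opening in cm, from 0 to 8.54. In form: [[wx, wy, wz, x, y, z, grip], ...]. A call has 1 to 12 rows; each row shifts and turns the commanded pose from where the row before left it, along the tool's axes as they then stand; what a row does not reach is not made up. A row lasts 1/12 s, in which the tool goes at most 41.7 mm and 7.16 degrees, less where a joint would pass 70% of its speed; a pose out of reach is approached as far as the arm can. A call with a gripper value outside its range is refused whole. The fingers move at their own pace and stop on an object; the grip force is fixed at half the most. Time passes only in rows, so rows that do not move let the fingers close. It gives the time, the measured TCP pose, the force, the opening and the grip force at its end, in the units of the state.
- get_state(): the state, without advancing time (a new reading comes with each control period).
- camera(name): name is "side" or "top"; returns the picture (480x640x3 uint8, blue, green, red); there is no depth.
- camera_params(name): a dict with "fx", "fy", "cx", "cy" (pixels), "k1" (the pictures are not rectified: a ray, as slopes to the right and down, at radius r is drawn at 1 + k1 r^2 times it, then the intrinsics apply), "pose" (4x4, takes a point from camera to world coordinates). Camera axes: x right, y down, z forward; pixel columns grow to the right and rows downward; lengths in mm; the calibration is good to about 2 mm. A picture is of the moment at which its call begins. camera_params takes no time and is no camera call.
- finish_job(): hands the job in; it is judged then, once.
The state is a dict: "clock": time; "qpos": joint angles; "joint_vel": joint speeds; "joint_torque": joint torques, N m; "tcp_pos": TCP position; "tcp_rot": TCP orientation; "force": force on the tool from outside, world axes, zero at the start; "ft_torque": the same for the moment, N m; "grip_width": finger opening in mm; "finger_force": force on a finger pad.
Only numpy, scipy, OpenCV 4.12 (cv2) and the standard library are available. Lean on these libraries where they do the work, as an engineer would, in place of code of your own. Each camera call takes 0.05 s, during which the arm holds its last target. There are 200 camera calls.

## Working session

There is one attempt and no reset: what is moved stays moved. The work goes in short steps, Python scripts to look and compute and a tool call to move; the robot and the scene stay as the last step left them, time stands still between calls to the robot, and variables do not carry over. Pictures are saved under pics/ and viewed, at most 10 in all, crops included, and the job is handed in when it is done.

Besides the shell and the picture viewer there is one more tool, called as name(argument=value, ...) on one line, values as JSON. play_rows: Moves the arm, as the interface text tells. Its arguments: {"type":"object","properties":{"rows":{"type":"array","items":{"type":"array","items":{"type":"number"}}}},"required":["rows"]}

```bash
mkdir -p pics; cat > h.py <<'E'
import numpy as np, cv2
from plant import *
def ray(name,u,v):
    p=camera_params(name); x=(u-p['cx'])/p['fx']; y=(v-p['cy'])/p['fy']
    a,b=x,y
    for _ in range(20):
        s=1+p['k1']*(a*a+b*b); a,b=x/s,y/s
    T=np.array(p['pose']); return T[:3,3],T[:3,:3]@np.array([a,b,1.])
def onz(name,u,v,z):
    o,d=ray(name,u,v); return o+d*(z-o[2])/d[2]
def proj(name,P):
    p=camera_params(name); T=np.array(p['pose']); c=T[:3,:3].T@(np.array(P,float)-T[:3,3])
    a,b=c[:2]/c[2]; s=1+p['k1']*(a*a+b*b); return np.array([p['fx']*a*s+p['cx'],p['fy']*b*s+p['cy']])
E
python3 - <<'E'
from h import *
for n in('top','side'):
    cv2.imwrite(f'pics/{n}0.png',camera(n)); p=camera_params(n); print({k:(np.round(v,3).tolist()) for k,v in p.items()})
s=get_state(); print(s)
E
```

```text
{'fx': 535.292, 'fy': 535.292, 'cx': 305.422, 'cy': 235.484, 'k1': -0.064, 'pose': [[0.013, -0.999, 0.033, 513.65], [-1.0, -0.012, 0.017, -3.857], [-0.017, -0.033, -0.999, 1166.306], [0.0, 0.0, 0.0, 1.0]]}
{'fx': 501.44, 'fy': 501.44, 'cx': 325.401, 'cy': 243.241, 'k1': -0.008, 'pose': [[-0.771, -0.307, 0.558, 9.801], [-0.637, 0.369, -0.677, 663.578], [0.002, -0.877, -0.48, 556.988], [0.0, 0.0, 0.0, 1.0]]}
{'clock': 0.1, 'qpos': array([70.54298548, 21.98854205,  2.51066449, 91.63982767, -1.02615095,
       66.53126527, -2.85783446]), 'joint_vel': array([ 0.08970878, -0.00387371,  0.01106962, -0.20837315,  0.04401848,
        0.13064893,  0.09204451]), 'joint_torque': array([ 2.41549686e-03, -4.34725606e+01,  1.02919210e+00, -2.50454271e+01,
        1.08866420e-02,  5.43198403e-03, -4.22462577e-06]), 'tcp_pos': array([ 155.42691799, -630.20332349,  204.50025432]), 'tcp_rot': array([[ 9.70883985e-01,  2.39549210e-01, -6.80496476e-04],
       [ 2.39550151e-01, -9.70881278e-01,  2.29531214e-03],
       [-1.10841080e-04, -2.39149483e-03, -9.99997134e-01]]), 'force': array([-0.7333803 ,  0.2067147 ,  0.13807537]), 'ft_torque': array([-0.01872238,  0.01315869,  0.0168073 ]), 'finger_force': 0.0, 'grip_width': 85.12099871169065}
```

View pics/top0.png

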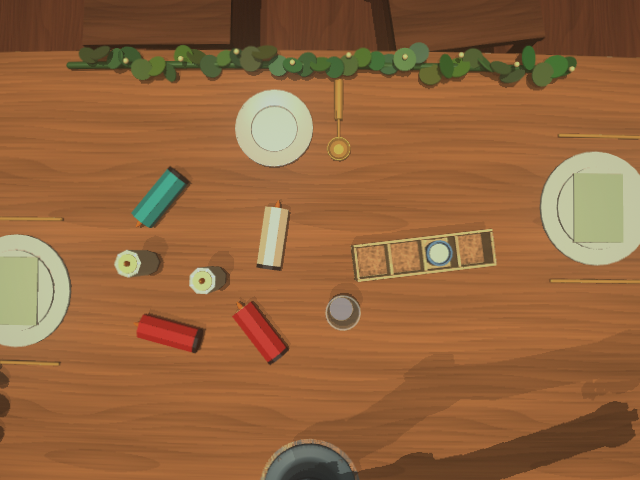

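View pics/side0.png

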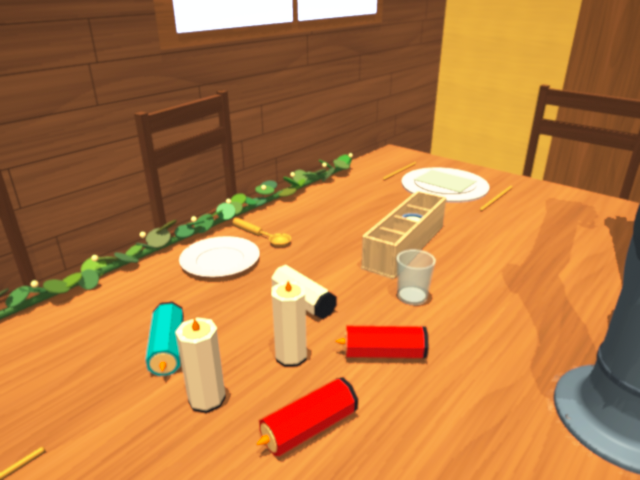

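Top view: ivory candles stand at (127,264) and (202,281). The ivory one lies at (273,237), its flame at (277,204) and its black foot at (268,268). The look-alikes are turquoise (160,198) and red (170,333) and (260,333), so not meant. The crate spans (353..496, 230..280), with the blue votive in its third cell from the left.

```bash
python3 - <<'E'
from h import *
im=cv2.imread('pics/top0.png'); 
a=cv2.resize(im[190:300,100:300],None,fx=4,fy=4,interpolation=cv2.INTER_CUBIC)
b=cv2.resize(im[220:290,340:510],None,fx=4,fy=4,interpolation=cv2.INTER_CUBIC)
c=np.zeros((600,800,3),np.uint8); 
a=cv2.resize(a,(530,291)); b=cv2.resize(b,(680,280)); c[:291,:530]=a; c[300:580,:680]=b
cv2.imwrite('pics/crop1.png',c)
hsv=cv2.cvtColor(im,cv2.COLOR_BGR2HSV); H,S,V=cv2.split(hsv)
m=((S<110)&(V>130)).astype(np.uint8); m[:,:100]=0; m[:190]=0;m[300:]=0;m[:,300:]=0
n,l,st,ce=cv2.connectedComponentsWithStats(m)
for i in range(1,n):
    if st[i,4]>30: 
        cn=cv2.findContours((l==i).astype(np.uint8),0,2)[0][0]; print(st[i],ce[i].round(1),cv2.minAreaRect(cn), 'circ',cv2.minEnclosingCircle(cn))
print('samples',hsv[281,202],hsv[264,127],hsv[264,118],hsv[274,202], hsv[240,270],hsv[240,280],hsv[262,152])
# crate: white votive rim
s=get_state()
E
```

```text
[ 257  207   32   60 1374] [272.3 236.2] ((272.3624267578125, 236.05369567871094), (23.59433364868164, 58.54619216918945), 8.426968574523926) circ ((272.5, 236.5), 30.70026206970215)
[114 250  27  28 520] [127.2 263.4] ((126.90001678466797, 263.3000183105469), (25.298219680786133, 25.930675506591797), 18.434947967529297) circ ((127.02493286132812, 263.4737548828125), 13.793264389038086)
[189 267  27  27 544] [201.9 280.3] ((202.0, 280.0), (26.0, 26.0), 90.0) circ ((201.80435180664062, 280.36956787109375), 13.900397300720215)
samples [ 11 186 119] [ 12 184 119] [ 34  83 205] [ 34  82 206] [ 42  27 208] [ 19 101 197] [ 18 104  96]
```

View pics/crop1.png

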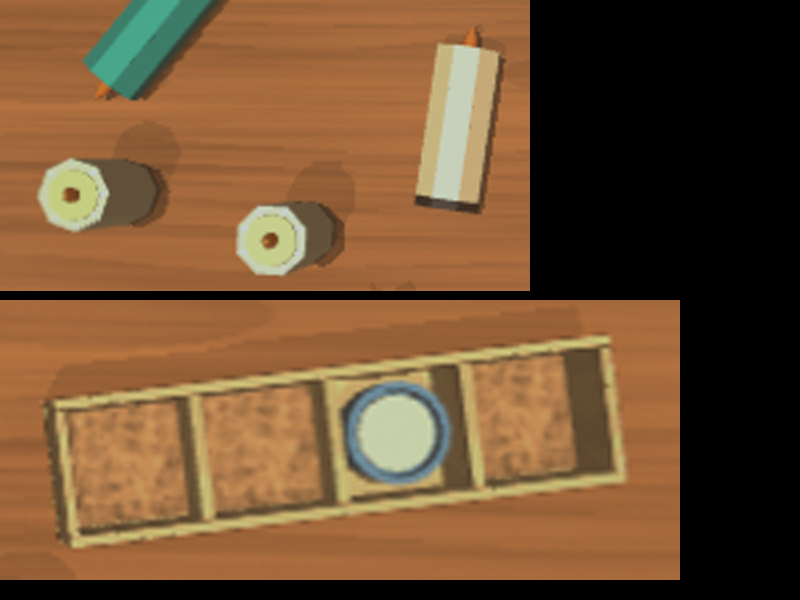

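The crop confirms the three ivory candles: two standing with octagonal tops, one lying with its flame up-image, away from the robot. The free cells are the two left ones and the rightmost. Now I'll measure.

```bash
python3 - <<'E'
from h import *
im=cv2.imread('pics/top0.png')
def up(x0,y0,x1,y1,k=8):
    c=cv2.resize(im[y0:y1,x0:x1],None,fx=k,fy=k,interpolation=cv2.INTER_CUBIC); return cv2.split(cv2.cvtColor(c,cv2.COLOR_BGR2HSV)), (lambda p:((p[0]+.5)/k-.5+x0,(p[1]+.5)/k-.5+y0))
def big(m):
    return max(cv2.findContours(m.astype(np.uint8),cv2.RETR_EXTERNAL,cv2.CHAIN_APPROX_NONE)[0],key=cv2.contourArea)[:,0]
for nm,b in (('A',(105,240,172,290)),('B',(180,258,240,305))):
    (H,S,V),f=up(*b); c=big((V>155)&(S<140))
    P=np.array([onz('top',*f(p),130)[:2] for p in c]); ctr,(w,h),_=cv2.minAreaRect(P.astype(np.float32)); mm=cv2.moments(P.astype(np.float32)); C=np.array([mm['m10'],mm['m01']])/mm['m00']
    d=P-C; th=np.arctan2(d[:,1],d[:,0]); g=np.arange(0,2*np.pi,.02); o=np.argsort(th); r=np.interp(g,th[o],np.hypot(*d.T)[o],period=2*np.pi)
    ph=np.angle((r*np.exp(-8j*g)).sum()); print(nm,C.round(1),'size',w,h,'corner at',np.degrees(-ph/8*-1)%45,'amp',abs((r*np.exp(-8j*g)).mean())*2,'side proj',proj('side',[*C,130]).round(),proj('side',[*C,0]).round())
(H,S,V),f=up(250,198,297,278)
s=big((S<70)&(V>150)); P=np.array([onz('top',*f(p),50)[:2] for p in s],np.float32); print('strip',cv2.minAreaRect(P),cv2.boxPoints(cv2.minAreaRect(P)).round(1).tolist())
s=big((V<70)); P=np.array([onz('top',*f(p),35)[:2] for p in s],np.float32); print('band',cv2.contourArea(s),cv2.minAreaRect(P),cv2.boxPoints(cv2.minAreaRect(P)).round(1).tolist())
s=big((H<14)&(S>190)&(V>140)); P=np.array([onz('top',*f(p),25)[:2] for p in s],np.float32); print('flame',P.mean(0),P.max(0),P.min(0))
# crate rim
x0=340;y0=222
(H,S,V),f=up(340,222,508,290)
m=(H>=17)&(H<=30)&(S>60)&(S<160)&(V>135)
s=big(cv2.morphologyEx(m.astype(np.uint8),cv2.MORPH_CLOSE,np.ones((15,15))))
P=np.array([onz('top',*f(p),80)[:2] for p in s],np.float32); R=cv2.minAreaRect(P); print('crate',R,cv2.boxPoints(R).round(1).tolist())
cv2.imwrite('pics/m.png',m.astype(np.uint8)*255)
# votive
m=(H>95)&(H<115)&(S>80)&(V>80); s=big(m); P=np.array([onz('top',*f(p),60)[:2] for p in s],np.float32); print('votive',cv2.minEnclosingCircle(P))
q=cv2.resize(cv2.imread('pics/m.png'),(672,272)); cv2.imwrite('pics/m2.png',q)
E
```

```text
A [488.8 363.9] size 51.82464599609375 53.183326721191406 corner at 40.89557574624075 amp 1.0825183388907145 side proj [192. 330.] [203. 400.]
B [457.5 215.4] size 51.67462158203125 51.73851013183594 corner at 24.741264011459457 amp 0.672024215789077 side proj [285. 291.] [288. 357.]
strip ((548.3156127929688, 86.28075408935547), (22.538410186767578, 122.26805877685547), 82.5159912109375) [[486.20001220703125, 83.0999984741211], [607.5, 67.0999984741211], [610.4000244140625, 89.5], [489.20001220703125, 105.4000015258789]]
band 1165.0 ((481.1607971191406, 77.91719055175781), (18.670080184936523, 6.282861232757568), 84.84034729003906) [[477.20001220703125, 68.9000015258789], [483.3999938964844, 68.30000305175781], [485.1000061035156, 86.9000015258789], [478.8999938964844, 87.5]]
flame [617.32385   77.361435] [625.07465  82.99912] [611.938    73.32306]Traceback (most recent call last):
  File "<stdin>", line 21, in <module>
  File "h.py", line 10, in onz
    o,d=ray(name,u,v); return o+d*(z-o[2])/d[2]
        ~~~^^^^^^^^^^
  File "h.py", line 4, in ray
    p=camera_params(name); x=(u-p['cx'])/p['fx']; y=(v-p['cy'])/p['fy']
ValueError: time passes only in moves, steps and waits
```

```bash
python3 - <<'E'
import re
s=open('h.py').read()
s=s.replace("from plant import *","from plant import *\nfrom functools import lru_cache\nfrom plant import camera_params as _cp\nimport os,pickle\n@lru_cache(None)\ndef camera_params(n):\n    f=n+'.pkl'\n    if not os.path.exists(f): pickle.dump({k:np.array(v).copy() for k,v in _cp(n).items()},open(f,'wb'))\n    return pickle.load(open(f,'rb'))\n")
s+='''
def up(im,x0,y0,x1,y1,k=8):
    c=cv2.resize(im[y0:y1,x0:x1],None,fx=k,fy=k,interpolation=cv2.INTER_CUBIC); return cv2.split(cv2.cvtColor(c,cv2.COLOR_BGR2HSV)), (lambda p:((p[0]+.5)/k-.5+x0,(p[1]+.5)/k-.5+y0))
def big(m):
    return max(cv2.findContours(m.astype(np.uint8),cv2.RETR_EXTERNAL,cv2.CHAIN_APPROX_NONE)[0],key=cv2.contourArea)[:,0]
'''
open('h.py','w').write(s)
E
python3 - <<'E'
from h import *
im=cv2.imread('pics/top0.png')
(H,S,V),f=up(im,340,222,508,290)
m=(H>=17)&(H<=30)&(S>60)&(S<160)&(V>135)
s=big(cv2.morphologyEx(m.astype(np.uint8),cv2.MORPH_CLOSE,np.ones((15,15))))
P=np.array([onz('top',*f(p),80)[:2] for p in s],np.float32); R=cv2.minAreaRect(P); print('crate',R,cv2.boxPoints(R).round(1).tolist())
C=np.array(R[0]); print([proj('side',[*(p),80]).round().tolist() for p in cv2.boxPoints(R)])
v=(H>95)&(H<115)&(S>80)&(V>80); c=big(v); P=np.array([onz('top',*f(p),60)[:2] for p in c],np.float32); print('votive',cv2.minEnclosingCircle(P))
cv2.imwrite('pics/m2.png',cv2.resize(m.astype(np.uint8)*255,(672,272)))
E
```

```text
crate ((512.850341796875, -227.4722137451172), (76.48221588134766, 286.9052734375), 7.451365947723389) [[456.29998779296875, -90.19999694824219], [493.5, -374.70001220703125], [569.4000244140625, -364.79998779296875], [532.2000122070312, -80.30000305175781]]
[[394.0, 245.0], [445.0, 196.0], [415.0, 190.0], [360.0, 235.0]]
votive ((540.9776611328125, -267.7684326171875), 2.993929862976074)
```

View pics/m2.png

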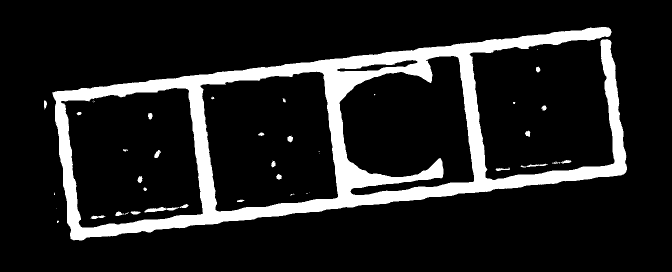

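```bash
cat >> h.py <<'E'
def st(): 
    s=get_state(); R=np.array(s['tcp_rot']); print('t',round(s['clock'],2),'tcp',np.round(s['tcp_pos'],1),'yaw',round(np.degrees(np.arctan2(R[1,0],R[0,0])),2),'z',R[:,2].round(3),'q',np.round(s['qpos'],1),'F',np.round(s['force'],2),'w',round(s['grip_width'],1),'ff',round(s['finger_force'],1)); return s,R
def to(R,p,*goals):
    p=np.array(p,float)
    for g in goals:
        g=np.array(g,float); d=R.T@(g-p)/10; print('to',g.round(1),'cm',d.round(2),'rows',np.ceil(np.linalg.norm(d)/4.1)); p=g
CE={'L1':(499.3,-123.4),'L2':(508.3,-192.8),'R':(526.5,-331.6)}
E
python3 - <<'E'
from h import *
C=np.array([512.85,-227.47]);u=np.array([-.1296,.9916]);x=np.array([.9916,.1296])
for n,o,(cx,cy) in (('L1',105,(183,465)),('L2',35,(320,443)),('R',-105,(573,420))):
    px=(340+cx/4-.4,220+(cy-300)/4-.4)
    for e in (30,32):
        for z in range(10,60,8):
            q=onz('top',*px,z)[:2]; print(n,e,z,'edge offset',round((q-C)@u-o+e,1),end=' | ')
        print()
s,R=st()
a=np.radians(87.8); Rn=np.array([[np.cos(a),np.sin(a),0],[np.sin(a),-np.cos(a),0],[0,0,-1]])
to(Rn,s['tcp_pos'],(480,-250,290),(457.5,215.4,290),(457.5,215.4,180),(457.5,215.4,82))
E
```

```text
L1 30 10 edge offset -3.0 | L1 30 18 edge offset -1.9 | L1 30 26 edge offset -0.9 | L1 30 34 edge offset 0.1 | L1 30 42 edge offset 1.2 | L1 30 50 edge offset 2.2 | L1 30 58 edge offset 3.2 | 
L1 32 10 edge offset -1.0 | L1 32 18 edge offset 0.1 | L1 32 26 edge offset 1.1 | L1 32 34 edge offset 2.1 | L1 32 42 edge offset 3.2 | L1 32 50 edge offset 4.2 | L1 32 58 edge offset 5.2 | 
L2 30 10 edge offset -7.9 | L2 30 18 edge offset -6.3 | L2 30 26 edge offset -4.8 | L2 30 34 edge offset -3.2 | L2 30 42 edge offset -1.7 | L2 30 50 edge offset -0.1 | L2 30 58 edge offset 1.4 | 
L2 32 10 edge offset -5.9 | L2 32 18 edge offset -4.3 | L2 32 26 edge offset -2.8 | L2 32 34 edge offset -1.2 | L2 32 42 edge offset 0.3 | L2 32 50 edge offset 1.9 | L2 32 58 edge offset 3.4 | 
R 30 10 edge offset -5.8 | R 30 18 edge offset -3.3 | R 30 26 edge offset -0.8 | R 30 34 edge offset 1.7 | R 30 42 edge offset 4.2 | R 30 50 edge offset 6.7 | R 30 58 edge offset 9.2 | 
R 32 10 edge offset -3.8 | R 32 18 edge offset -1.3 | R 32 26 edge offset 1.2 | R 32 34 edge offset 3.7 | R 32 42 edge offset 6.2 | R 32 50 edge offset 8.7 | R 32 58 edge offset 11.2 | 
t 0.1 tcp [ 155.4 -630.2  204.5] yaw 13.86 z [-0.001  0.002 -1.   ] q [70.5 22.   2.5 91.6 -1.  66.5 -2.9] F [-0.73  0.21  0.14] w 85.1 ff 0.0
to [ 480. -250.  290.] cm [39.24 30.97 -8.55] rows 13.0
to [457.5 215.4 290. ] cm [46.42 -4.03  0.  ] rows 12.0
to [457.5 215.4 180. ] cm [ 0.  0. 11.] rows 3.0
to [457.5 215.4  82. ] cm [0.  0.  9.8] rows 3.0
```

play_rows(rows=[[0,0,-0.118,0,0,-0.8,8.5],[0,0,-0.118,0,0,-0.8,8.5],[0,0,-0.118,0,0,-0.8,8.5],[0,0,-0.118,0,0,-0.8,8.5],[0,0,-0.118,0,0,-0.8,8.5],[0,0,-0.118,0,0,-0.8,8.5],[0,0,-0.118,0,0,-0.8,8.5],[0,0,-0.118,0,0,-0.8,8.5],[0,0,-0.118,0,0,-0.8,8.5],[0,0,-0.118,0,0,-0.8,8.5],[0,0,-0.11,0,0,-0.5,8.5]])

```text
clock: 1.02
tcp_pos: [155.6, -631.0, 291.0]
tcp_rot: [[0.033, 0.999, -0.0], [0.999, -0.033, 0.0], [0.0, -0.0, -1.0]]
force: [-0.9, -0.3, -0.0]
grip_width: 85.1
finger_force: 0.0
```

play_rows(rows=[[0,0,0,3,2.4,0,8.5],[0,0,0,3,2.4,0,8.5],[0,0,0,3,2.4,0,8.5],[0,0,0,3,2.4,0,8.5],[0,0,0,3,2.4,0,8.5],[0,0,0,3,2.4,0,8.5],[0,0,0,3,2.4,0,8.5],[0,0,0,3,2.4,0,8.5],[0,0,0,3,2.4,0,8.5],[0,0,0,3,2.4,0,8.5],[0,0,0,3,2.4,0,8.5],[0,0,0,3,2.4,0,8.5]])

```text
clock: 2.02
tcp_pos: [457.9, -280.9, 290.3]
tcp_rot: [[0.039, 0.999, -0.001], [0.999, -0.039, 0.0], [0.0, -0.001, -1.0]]
force: [0.4, 0.2, 0.1]
grip_width: 84.9
finger_force: 0.0
```

play_rows(rows=[[0,0,0,3,2.2,0,8.5],[0,0,0,4,-0.2,0,8.5],[0,0,0,4,-0.2,0,8.5],[0,0,0,4,-0.2,0,8.5],[0,0,0,4,-0.2,0,8.5],[0,0,0,4,-0.2,0,8.5],[0,0,0,4,-0.2,0,8.5],[0,0,0,4,-0.2,0,8.5],[0,0,0,4,-0.2,0,8.5],[0,0,0,4,-0.2,0,8.5],[0,0,0,4,-0.2,0,8.5],[0,0,0,0,0,0,8.5]])

```text
clock: 3.02
tcp_pos: [473.6, 158.0, 291.3]
tcp_rot: [[0.024, 1.0, 0.0], [1.0, -0.024, 0.006], [0.006, 0.0, -1.0]]
force: [-0.9, 2.3, 0.5]
grip_width: 85.2
finger_force: 0.0
```

```bash
python3 - <<'E'
from h import *
s,R=st(); to(R,s['tcp_pos'],(457.5,215.4,290),(457.5,215.4,82))
E
```

```text
t 3.02 tcp [473.6 158.  291.3] yaw 88.64 z [ 0.     0.006 -1.   ] q [ 25.2   4.9 -50.  103.9   3.6  72.8 -27.1] F [-0.9   2.28  0.48] w 85.2 ff 0.0
to [457.5 215.4 290. ] cm [ 5.7  -1.74  0.17] rows 2.0
to [457.5 215.4  82. ] cm [-0.13 -0.   20.8 ] rows 6.0
```

play_rows(rows=[[0,0,0,2.9,-0.85,0,8.5],[0,0,0,2.8,-0.85,0,8.5],[0,0,0,0,0,3,8.5],[0,0,0,0,0,3,8.5],[0,0,0,0,0,3,8.5],[0,0,0,0,0,0,8.5],[0,0,0,0,0,0,8.5]])

```text
clock: 3.6
tcp_pos: [459.8, 203.6, 199.2]
tcp_rot: [[0.039, 0.999, -0.005], [0.999, -0.039, -0.001], [-0.001, -0.005, -1.0]]
force: [0.1, -0.3, 1.4]
grip_width: 84.9
finger_force: 0.0
```

```bash
python3 - <<'E'
from h import *
s,R=st(); to(R,s['tcp_pos'],(457.5,215.4,200),(457.5,215.4,82))
E
```

```text
t 3.6 tcp [459.8 203.6 199.2] yaw 87.78 z [-0.005 -0.001 -1.   ] q [ 18.5  12.1 -51.5 109.7  10.5  63.3 -39.4] F [ 0.09 -0.28  1.36] w 84.9 ff 0.0
to [457.5 215.4 200. ] cm [ 1.17 -0.27 -0.08] rows 1.0
to [457.5 215.4  82. ] cm [ 0.02  0.06 11.8 ] rows 3.0
```

play_rows(rows=[[0,0,0,1.17,-0.27,0,8.5],[0,0,0,0,0,2.3,8.5],[0,0,0,0,0,2.4,8.5],[0,0,0,0,0,2.4,8.5],[0,0,0,0,0,2.4,8.5],[0,0,0,0,0,2.3,8.5],[0,0,0,0,0,0,8.5],[0,0,0,0,0,0,8.5]])

```text
clock: 4.27
tcp_pos: [460.1, 216.5, 83.8]
tcp_rot: [[0.04, 0.999, 0.0], [0.999, -0.04, 0.0], [0.0, 0.0, -1.0]]
force: [1.6, 0.4, 0.4]
grip_width: 85.0
finger_force: 0.0
```

```bash
python3 - <<'E'
from h import *
s,R=st(); to(R,s['tcp_pos'],(457.5,215.4,82))
E
```

```text
t 4.27 tcp [460.1 216.5  83.8] yaw 87.72 z [ 0.  0. -1.] q [ 11.5  22.5 -47.4 114.9  21.1  51.4 -49.5] F [1.63 0.45 0.42] w 85.0 ff 0.0
to [457.5 215.4  82. ] cm [-0.12 -0.25  0.18] rows 1.0
```

play_rows(rows=[[0,0,0,-0.1,-0.25,0.15,8.5],[0,0,0,0,0,0,3],[0,0,0,0,0,0,3],[0,0,0,0,0,0,3],[0,0,0,0,0,0,3],[0,0,0,0,0,0,3],[0,0,0,0,0,0,3]])

```text
clock: 4.85
tcp_pos: [457.6, 216.2, 82.9]
tcp_rot: [[0.039, 0.999, 0.002], [0.999, -0.039, 0.0], [0.0, 0.002, -1.0]]
force: [-1.3, -1.3, 6.0]
grip_width: 48.8
finger_force: 63.5
```

play_rows(rows=[[0,0,0,0,0,0,3],[0,0,0,0,0,0,3],[0,0,0,0,0,-0.5,3],[0,0,0,0,0,-2,3],[0,0,0,0,0,-3,3],[0,0,0,0,0,-3,3],[0,0,0,0,0,-3,3],[0,0,0,0,0,-3,3],[0,0,0,0,0,-2.5,3],[0,0,0,0,0,0,3]])

```text
clock: 5.68
tcp_pos: [459.6, 217.6, 256.6]
tcp_rot: [[0.039, 0.999, 0.01], [0.999, -0.039, 0.003], [0.003, 0.01, -1.0]]
force: [2.1, 1.2, -3.1]
grip_width: 48.8
finger_force: 63.8
```

```bash
python3 - <<'E'
from h import *
s,R=st()
a=np.radians(97.45); Rn=np.array([[np.cos(a),np.sin(a),0],[np.sin(a),-np.cos(a),0],[0,0,-1]])
to(Rn,s['tcp_pos'],(*CE['L1'],260),(*CE['L1'],180))
E
```

```text
t 5.68 tcp [459.6 217.6 256.6] yaw 87.78 z [ 0.01   0.003 -1.   ] q [ 19.7   8.5 -53.3 105.7   7.5  68.8 -38.1] F [ 2.11  1.17 -3.06] w 48.8 ff 63.8
to [ 499.3 -123.4  260. ] cm [-34.33  -0.48  -0.34] rows 9.0
to [ 499.3 -123.4  180. ] cm [0. 0. 8.] rows 2.0
```

play_rows(rows=[[0,0,-0.0845,0,0,0,3],[0,0,-0.0845,0,0,0,3],[0,0,0,-3.8,-0.05,0,3],[0,0,0,-3.8,-0.05,0,3],[0,0,0,-3.8,-0.05,0,3],[0,0,0,-3.8,-0.05,0,3],[0,0,0,-3.8,-0.05,0,3],[0,0,0,-3.8,-0.05,0,3],[0,0,0,-3.8,-0.05,0,3],[0,0,0,-3.8,-0.05,0,3],[0,0,0,-3.9,-0.05,0,3],[0,0,0,0,0,0,3]])

```text
clock: 6.68
tcp_pos: [494.4, -137.5, 248.6]
tcp_rot: [[-0.115, 0.993, -0.004], [0.993, 0.115, -0.005], [-0.005, -0.004, -1.0]]
force: [-0.2, -2.4, -3.6]
grip_width: 48.8
finger_force: 63.6
```

play_rows(rows=[[0,0,0,0,0,0,3],[0,0,0,0,0,0,3]])

```text
clock: 6.85
tcp_pos: [495.2, -124.7, 249.2]
tcp_rot: [[-0.129, 0.992, -0.003], [0.992, 0.129, 0.002], [0.003, -0.003, -1.0]]
force: [-0.8, 1.3, -3.3]
grip_width: 49.0
finger_force: 63.6
```

```bash
python3 - <<'E'
from h import *
s,R=st()
to(R,s['tcp_pos'],(*CE['L1'],177),(*CE['L1'],130))
E
```

```text
t 6.85 tcp [ 495.2 -124.7  249.2] yaw 97.4 z [-0.003  0.002 -1.   ] q [ 45.4   7.6 -38.3 105.8   4.9  68.5  12.9] F [-0.84  1.26 -3.27] w 49.0 ff 63.6
to [ 499.3 -123.4  177. ] cm [0.05 0.45 7.22] rows 2.0
to [ 499.3 -123.4  130. ] cm [-0.01  0.01  4.7 ] rows 2.0
```

play_rows(rows=[[0,0,0,0.05,0.45,2.5,3],[0,0,0,0,0,2.6,3],[0,0,0,0,0,2.1,3],[0,0,0,0,0,0,3],[0,0,0,0,0,0,3],[0,0,0,0,0,0,3]])

```text
clock: 7.35
tcp_pos: [501.9, -122.8, 180.2]
tcp_rot: [[-0.132, 0.991, 0.002], [0.991, 0.132, 0.0], [-0.0, 0.002, -1.0]]
force: [0.8, 0.2, -3.4]
grip_width: 48.9
finger_force: 63.8
```

```bash
python3 - <<'E'
from h import *
s,R=st()
to(R,s['tcp_pos'],(*CE['L1'],177),(*CE['L1'],130))
cv2.imwrite('pics/t2.png',camera('side')[170:330,300:500])
E
```

```text
t 7.35 tcp [ 501.9 -122.8  180.2] yaw 97.58 z [ 0.002  0.    -1.   ] q [ 43.6  12.5 -38.1 109.8   8.8  60.6   9.5] F [ 0.76  0.23 -3.44] w 48.9 ff 63.8
to [ 499.3 -123.4  177. ] cm [-0.02 -0.26  0.32] rows 1.0
to [ 499.3 -123.4  130. ] cm [ 0.   -0.01  4.7 ] rows 2.0
```

play_rows(rows=[[0,0,0,0,-0.15,0.5,3],[0,0,0,0,0,0.5,3],[0,0,0,0,0,0.7,3],[0,0,0,0,0,0.7,3],[0,0,0,0,0,0.7,3],[0,0,0,0,0,0.7,3],[0,0,0,0,0,0.7,3],[0,0,0,0,0,0.5,3],[0,0,0,0,0,0,3],[0,0,0,0,0,0,3]])

```text
clock: 8.23
tcp_pos: [499.3, -124.1, 128.8]
tcp_rot: [[-0.13, 0.992, -0.001], [0.992, 0.13, 0.001], [0.001, -0.001, -1.0]]
force: [-0.3, 0.3, -3.4]
grip_width: 48.4
finger_force: 63.8
```

```bash
python3 - <<'E'
from h import *
s,R=st()
to(R,s['tcp_pos'],(*CE['L1'],128))
E
```

```text
t 8.23 tcp [ 499.3 -124.1  128.8] yaw 97.46 z [-0.001  0.001 -1.   ] q [ 42.4  16.2 -37.1 112.6  11.8  55.    7. ] F [-0.29  0.32 -3.35] w 48.4 ff 63.8
to [ 499.3 -123.4  128. ] cm [0.07 0.01 0.08] rows 1.0
```

play_rows(rows=[[0,0,0,0,0,0.2,3],[0,0,0,0,0,0.2,3],[0,0,0,0,0,0,3]])

```text
clock: 8.48
tcp_pos: [499.6, -124.3, 125.2]
tcp_rot: [[-0.13, 0.992, 0.0], [0.992, 0.13, -0.0], [-0.0, 0.0, -1.0]]
force: [-0.9, -0.0, -4.4]
grip_width: 48.9
finger_force: 63.8
```

play_rows(rows=[[0,0,0,0,0,0.15,3],[0,0,0,0,0,0.15,3],[0,0,0,0,0,0,3]])

```text
clock: 8.73
tcp_pos: [499.4, -124.3, 122.0]
tcp_rot: [[-0.13, 0.992, -0.0], [0.992, 0.13, 0.0], [0.0, -0.0, -1.0]]
force: [-0.7, 0.1, -3.6]
grip_width: 48.3
finger_force: 63.8
```

play_rows(rows=[[0,0,0,0,0,0.15,3],[0,0,0,0,0,0.15,3],[0,0,0,0,0,0,3]])

```text
clock: 8.98
tcp_pos: [499.3, -124.2, 118.9]
tcp_rot: [[-0.13, 0.992, -0.001], [0.992, 0.13, 0.0], [0.0, -0.001, -1.0]]
force: [-0.6, 0.0, -3.4]
grip_width: 48.6
finger_force: 63.8
```

play_rows(rows=[[0,0,0,0,0,0.1,3],[0,0,0,0,0,0.1,3],[0,0,0,0,0,0,3]])

```text
clock: 9.23
tcp_pos: [499.4, -124.2, 117.1]
tcp_rot: [[-0.13, 0.992, -0.0], [0.992, 0.13, 0.0], [0.0, -0.0, -1.0]]
force: [-0.5, -0.5, -3.5]
grip_width: 48.5
finger_force: 63.8
```

play_rows(rows=[[0,0,0,0,0,0.15,3],[0,0,0,0,0,0.15,3],[0,0,0,0,0,0,3]])

```text
clock: 9.48
tcp_pos: [499.3, -124.2, 113.9]
tcp_rot: [[-0.13, 0.992, -0.001], [0.992, 0.13, 0.0], [0.0, -0.001, -1.0]]
force: [-0.4, -0.7, -4.5]
grip_width: 48.9
finger_force: 63.8
```

play_rows(rows=[[0,0,0,0,0,0.1,3],[0,0,0,0,0,0.1,3],[0,0,0,0,0,0,3]])

```text
clock: 9.73
tcp_pos: [499.7, -124.3, 112.3]
tcp_rot: [[-0.13, 0.992, 0.0], [0.992, 0.13, -0.0], [-0.0, 0.0, -1.0]]
force: [-0.5, 0.2, -3.1]
grip_width: 49.0
finger_force: 64.1
```

play_rows(rows=[[0,0,0,0,0,0.15,3],[0,0,0,0,0,0.1,3],[0,0,0,0,0,0,3]])

```text
clock: 9.98
tcp_pos: [499.9, -124.4, 110.3]
tcp_rot: [[-0.13, 0.992, 0.0], [0.992, 0.13, -0.0], [-0.0, 0.0, -1.0]]
force: [-1.2, 0.2, 1.1]
grip_width: 48.8
finger_force: 64.6
```

play_rows(rows=[[0,0,0,0,0,0.1,3],[0,0,0,0,0,0.1,3],[0,0,0,0,0,0,3]])

```text
clock: 10.23
tcp_pos: [499.9, -124.4, 108.4]
tcp_rot: [[-0.13, 0.992, 0.0], [0.992, 0.13, -0.001], [-0.001, 0.0, -1.0]]
force: [-3.3, 0.7, 4.1]
grip_width: 48.7
finger_force: 65.0
```

play_rows(rows=[[0,0,0,0,0,-0.1,3],[0,0,0,0,0,-0.1,3],[0,0,0,0,0,0,3],[0,0,0,0,0,0,5.5],[0,0,0,0,0,0,7],[0,0,0,0,0,0,8.5],[0,0,0,0,0,0,8.5],[0,0,0,0,0,0,8.5]])

```text
clock: 10.9
tcp_pos: [499.7, -124.2, 109.7]
tcp_rot: [[-0.13, 0.992, 0.0], [0.992, 0.13, 0.0], [0.0, 0.0, -1.0]]
force: [-0.5, -0.7, 0.2]
grip_width: 85.0
finger_force: 0.0
```

play_rows(rows=[[0,0,0,0,0,-1,8.5],[0,0,0,0,0,-2,8.5],[0,0,0,0,0,-3,8.5],[0,0,0,0,0,-4,8.5],[0,0,0,0,0,-4,8.5],[0,0,0,0,0,-4,8.5],[0,0,-0.11,0,0,0,8.5],[0,0,-0.11,0,0,0,8.5],[0,0,-0.114,0,0,0,8.5],[0,0,0,0,0,0,8.5]])

```text
clock: 11.73
tcp_pos: [499.8, -124.1, 291.0]
tcp_rot: [[-0.449, 0.893, 0.002], [0.893, 0.449, -0.001], [-0.001, 0.001, -1.0]]
force: [-0.1, 0.5, -0.1]
grip_width: 85.3
finger_force: 0.0
```

```bash
python3 - <<'E'
from h import *
s,R=st()
to(R,s['tcp_pos'],(488.8,363.9,290),(488.8,363.9,83))
im=camera('side'); cv2.imwrite('pics/s3.png',cv2.resize(im[150:310,320:480],None,fx=3,fy=3)); cv2.imwrite('pics/s3f.png',im)
E
```

```text
t 11.73 tcp [ 499.8 -124.1  291. ] yaw 116.71 z [ 0.002 -0.001 -1.   ] q [ 47.1   6.1 -40.  102.3   4.1  73.   32.8] F [-0.15  0.53 -0.09] w 85.3 ff 0.0
to [488.8 363.9 290. ] cm [44.09 20.95  0.06] rows 12.0
to [488.8 363.9  83. ] cm [ 3.00e-02 -2.00e-02  2.07e+01] rows 6.0
```

View pics/s3.png

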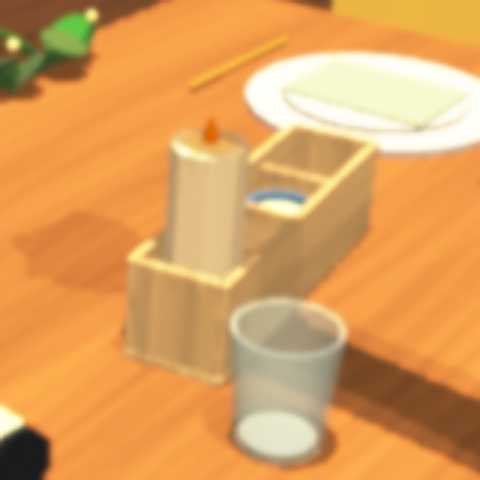

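The crop shows the first candle upright in the near cell, with its flame at about (210,130). On to candle A.

play_rows(rows=[[0,0,0,3.4,1.6,0,8.5],[0,0,0,3.4,1.6,0,8.5],[0,0,0,3.4,1.6,0,8.5],[0,0,0,3.4,1.6,0,8.5],[0,0,0,3.4,1.6,0,8.5],[0,0,0,3.4,1.6,0,8.5],[0,0,0,3.4,1.6,0,8.5],[0,0,0,3.4,1.6,0,8.5],[0,0,0,3.4,1.6,0,8.5],[0,0,0,3.4,1.6,0,8.5],[0,0,0,3.4,1.6,0,8.5],[0,0,0,3.4,1.6,0,8.5]])

```text
clock: 12.78
tcp_pos: [488.5, 327.9, 289.8]
tcp_rot: [[-0.444, 0.896, -0.0], [0.896, 0.444, -0.0], [-0.0, -0.0, -1.0]]
force: [-0.2, -0.1, -0.1]
grip_width: 84.9
finger_force: 0.0
```

play_rows(rows=[[0,0,0,3.3,1.7,0,8.5],[0,0,0,0,0,3,8.5],[0,0,0,0,0,3,8.5],[0,0,0,0,0,2.5,8.5],[0,0,0,0,0,0,8.5],[0,0,0,0,0,0,8.5],[0,0,0,0,0,0,8.5]])

```text
clock: 13.37
tcp_pos: [489.8, 364.3, 206.3]
tcp_rot: [[-0.446, 0.895, 0.001], [0.895, 0.446, 0.002], [0.001, 0.002, -1.0]]
force: [-0.2, -0.5, 0.1]
grip_width: 85.0
finger_force: 0.0
```

```bash
python3 - <<'E'
from h import *
s,R=st()
to(R,s['tcp_pos'],(488.8,363.9,205),(488.8,363.9,83))
E
```

```text
t 13.37 tcp [489.8 364.3 206.3] yaw 116.49 z [ 0.001  0.002 -1.   ] q [  0.9  26.7 -53.4  95.3  22.7  69.5 -31.1] F [-0.18 -0.45  0.11] w 85.0 ff 0.0
to [488.8 363.9 205. ] cm [ 0.01 -0.11  0.13] rows 1.0
to [488.8 363.9  83. ] cm [-1.00e-02 -2.00e-02  1.22e+01] rows 3.0
```

play_rows(rows=[[0,0,0,0,-0.1,1.5,8.5],[0,0,0,0,0,2.5,8.5],[0,0,0,0,0,2.5,8.5],[0,0,0,0,0,2.5,8.5],[0,0,0,0,0,2.1,8.5],[0,0,0,0,0,1.2,8.5],[0,0,0,0,0,0,8.5],[0,0,0,0,0,0,8.5]])

```text
clock: 14.03
tcp_pos: [489.2, 363.8, 83.2]
tcp_rot: [[-0.447, 0.895, 0.001], [0.895, 0.447, 0.001], [0.001, 0.002, -1.0]]
force: [-0.5, 0.9, 1.0]
grip_width: 84.8
finger_force: 0.0
```

play_rows(rows=[[0,0,0,0,0,0,3],[0,0,0,0,0,0,3],[0,0,0,0,0,0,3],[0,0,0,0,0,0,3],[0,0,0,0,0,0,3],[0,0,0,0,0,0,3],[0,0,0,0,0,0,3]])

```text
clock: 14.62
tcp_pos: [488.9, 364.2, 83.9]
tcp_rot: [[-0.448, 0.894, 0.002], [0.894, 0.448, 0.001], [0.0, 0.002, -1.0]]
force: [-1.1, -1.2, 5.5]
grip_width: 48.7
finger_force: 63.8
```

play_rows(rows=[[0,0,0,0,0,-0.5,3],[0,0,0,0,0,-2,3],[0,0,0,0,0,-3,3],[0,0,0,0,0,-3,3],[0,0,0,0,0,-3,3],[0,0,0,0,0,-3,3],[0,0,0,0,0,-3,3],[0,0,0,0,0,-3,3],[0,0,0.11,0,0,0,3],[0,0,0.11,0,0,0,3],[0,0,0.112,0,0,0,3],[0,0,0,0,0,0,3]])

```text
clock: 15.62
tcp_pos: [487.7, 362.4, 286.2]
tcp_rot: [[-0.13, 0.992, -0.001], [0.992, 0.13, -0.002], [-0.001, -0.001, -1.0]]
force: [0.4, 0.1, -3.1]
grip_width: 48.6
finger_force: 63.3
```

```bash
python3 - <<'E'
from h import *
s,R=st()
to(R,s['tcp_pos'],(*CE['L2'],290),(*CE['L2'],180))
E
```

```text
t 15.62 tcp [487.7 362.4 286.2] yaw 97.46 z [-0.001 -0.002 -1.   ] q [  0.1  21.6 -51.7  90.1  17.3  76.8 -46.2] F [ 0.36  0.06 -3.06] w 48.6 ff 63.3
to [ 508.3 -192.8  290. ] cm [-55.32  -5.16  -0.3 ] rows 14.0
to [ 508.3 -192.8  180. ] cm [2.0e-02 1.0e-02 1.1e+01] rows 3.0
```

play_rows(rows=[[0,0,0,-3.7,-0.35,-0.1,3],[0,0,0,-3.7,-0.35,-0.1,3],[0,0,0,-3.7,-0.35,-0.1,3],[0,0,0,-3.7,-0.35,0,3],[0,0,0,-3.7,-0.35,0,3],[0,0,0,-3.7,-0.35,0,3],[0,0,0,-3.7,-0.35,0,3],[0,0,0,-3.7,-0.35,0,3],[0,0,0,-3.7,-0.35,0,3],[0,0,0,-3.7,-0.35,0,3],[0,0,0,-3.7,-0.35,0,3],[0,0,0,-3.7,-0.35,0,3]])

```text
clock: 16.62
tcp_pos: [504.0, -84.0, 289.1]
tcp_rot: [[-0.135, 0.991, -0.001], [0.991, 0.135, -0.0], [-0.0, -0.001, -1.0]]
force: [-0.7, -0.3, -3.7]
grip_width: 48.7
finger_force: 63.7
```

play_rows(rows=[[0,0,0,-3.7,-0.35,0,3],[0,0,0,-3.7,-0.3,0,3],[0,0,0,-3.5,-0.3,0,3],[0,0,0,0,0,0,3],[0,0,0,0,0,0,3],[0,0,0,0,0,0,3]])

```text
clock: 17.12
tcp_pos: [509.4, -191.1, 288.8]
tcp_rot: [[-0.133, 0.991, -0.002], [0.991, 0.133, 0.002], [0.002, -0.001, -1.0]]
force: [0.4, 0.8, -2.8]
grip_width: 48.5
finger_force: 63.7
```

```bash
python3 - <<'E'
from h import *
s,R=st()
to(R,s['tcp_pos'],(*CE['L2'],180),(*CE['L2'],132))
E
```

```text
t 17.12 tcp [ 509.4 -191.1  288.8] yaw 97.66 z [-0.002  0.002 -1.   ] q [ 47.3   9.5 -34.3  98.9   5.5  73.4  19.4] F [ 0.44  0.79 -2.81] w 48.5 ff 63.7
to [ 508.3 -192.8  180. ] cm [-0.18 -0.11 10.88] rows 3.0
to [ 508.3 -192.8  132. ] cm [-0.01  0.01  4.8 ] rows 2.0
```

play_rows(rows=[[0,0,0,-0.15,-0.1,2,3],[0,0,0,0,0,3,3],[0,0,0,0,0,3,3],[0,0,0,0,0,2.8,3],[0,0,0,0,0,0,3],[0,0,0,0,0,0,3],[0,0,0,0,0,0,3]])

```text
clock: 17.7
tcp_pos: [510.7, -192.4, 183.5]
tcp_rot: [[-0.134, 0.991, 0.003], [0.991, 0.134, -0.0], [-0.001, 0.003, -1.0]]
force: [0.2, -0.3, -3.3]
grip_width: 48.7
finger_force: 64.0
```

```bash
python3 - <<'E'
from h import *
s,R=st()
to(R,s['tcp_pos'],(*CE['L2'],180),(*CE['L2'],131))
E
```

```text
t 17.7 tcp [ 510.7 -192.4  183.5] yaw 97.72 z [ 0.003 -0.    -1.   ] q [ 45.9  15.  -33.8 106.    9.4  61.6  16.3] F [ 0.25 -0.33 -3.33] w 48.7 ff 64.0
to [ 508.3 -192.8  180. ] cm [-0.01 -0.25  0.35] rows 1.0
to [ 508.3 -192.8  131. ] cm [ 0.   -0.01  4.9 ] rows 2.0
```

play_rows(rows=[[0,0,0,0,-0.15,0.5,3],[0,0,0,0,0,0.6,3],[0,0,0,0,0,0.7,3],[0,0,0,0,0,0.7,3],[0,0,0,0,0,0.7,3],[0,0,0,0,0,0.7,3],[0,0,0,0,0,0.7,3],[0,0,0,0,0,0.5,3],[0,0,0,0,0,0,3],[0,0,0,0,0,0,3]])

```text
clock: 18.53
tcp_pos: [507.4, -193.4, 130.2]
tcp_rot: [[-0.132, 0.991, -0.001], [0.991, 0.132, 0.001], [0.001, -0.001, -1.0]]
force: [-0.2, 0.4, -2.8]
grip_width: 48.5
finger_force: 64.1
```

play_rows(rows=[[0,0,0,0,0,0.1,3],[0,0,0,0,0,0.1,3],[0,0,0,0,0,0,3]])

```text
clock: 18.78
tcp_pos: [507.9, -193.7, 129.0]
tcp_rot: [[-0.132, 0.991, 0.001], [0.991, 0.132, -0.0], [-0.0, 0.0, -1.0]]
force: [0.2, 0.6, -3.5]
grip_width: 49.0
finger_force: 64.1
```

play_rows(rows=[[0,0,0,0.05,0,0.15,3],[0,0,0,0,0,0.1,3],[0,0,0,0,0,0,3]])

```text
clock: 19.03
tcp_pos: [507.4, -193.0, 126.1]
tcp_rot: [[-0.132, 0.991, -0.0], [0.991, 0.132, 0.0], [0.0, -0.0, -1.0]]
force: [-0.7, 0.4, -3.5]
grip_width: 48.7
finger_force: 64.1
```

play_rows(rows=[[0,0,0,0,0,0.1,3],[0,0,0,0,0,0.1,3],[0,0,0,0,0,0,3]])

```text
clock: 19.28
tcp_pos: [507.4, -193.1, 124.0]
tcp_rot: [[-0.132, 0.991, -0.0], [0.991, 0.132, 0.0], [0.0, -0.0, -1.0]]
force: [0.3, -0.1, -2.8]
grip_width: 48.7
finger_force: 64.1
```

play_rows(rows=[[0,0,0,0,0,0.15,3],[0,0,0,0,0,0.1,3],[0,0,0,0,0,0,3]])

```text
clock: 19.53
tcp_pos: [507.4, -193.0, 121.5]
tcp_rot: [[-0.132, 0.991, -0.0], [0.991, 0.132, 0.0], [0.0, -0.0, -1.0]]
force: [-0.7, 0.8, -3.7]
grip_width: 48.9
finger_force: 64.1
```

play_rows(rows=[[0,0,0,0,0,0.1,3],[0,0,0,0,0,0.1,3],[0,0,0,0,0,0,3]])

```text
clock: 19.78
tcp_pos: [507.7, -193.2, 119.9]
tcp_rot: [[-0.132, 0.991, 0.0], [0.991, 0.132, -0.0], [-0.0, 0.0, -1.0]]
force: [-0.3, -0.1, -1.7]
grip_width: 48.7
finger_force: 64.3
```

play_rows(rows=[[0,0,0,0,0,0.1,3],[0,0,0,0,0,0.05,3],[0,0,0,0,0,0,3],[0,0,0,0,0,0,3]])

```text
clock: 20.12
tcp_pos: [507.8, -193.2, 118.7]
tcp_rot: [[-0.132, 0.991, 0.0], [0.991, 0.132, -0.0], [-0.0, 0.0, -1.0]]
force: [-0.8, -0.6, 0.7]
grip_width: 48.8
finger_force: 64.5
```

play_rows(rows=[[0,0,0,0,0,0,5.5],[0,0,0,0,0,0,7],[0,0,0,0,0,0,8.5],[0,0,0,0,0,0,8.5],[0,0,0,0,0,0,8.5]])

```text
clock: 20.53
tcp_pos: [507.9, -193.1, 118.5]
tcp_rot: [[-0.132, 0.991, 0.001], [0.991, 0.132, -0.0], [-0.0, 0.001, -1.0]]
force: [-0.0, -0.7, 0.7]
grip_width: 85.2
finger_force: 0.0
```

play_rows(rows=[[0,0,0,0,0,-1,8.5],[0,0,0,0,0,-2,8.5],[0,0,0,0,0,-3,8.5],[0,0,0,0,0,-4,8.5],[0,0,0,0,0,-4,8.5],[0,0,0,0,0,-3,8.5]])

```text
clock: 21.03
tcp_pos: [508.8, -193.0, 292.8]
tcp_rot: [[-0.132, 0.991, 0.004], [0.991, 0.132, -0.002], [-0.002, 0.004, -1.0]]
force: [1.8, -0.4, 0.7]
grip_width: 84.9
finger_force: 0.0
```

play_rows(rows=[[0,0,-0.119,0,0,0,8.5],[0,0,-0.119,0,0,0,8.5],[0,0,-0.119,0,0,0,8.5],[0,0,-0.119,0,0,0,8.5],[0,0,-0.119,0,0,0,8.5],[0,0,-0.119,0,0,0,8.5],[0,0,-0.119,0,0,0,8.5],[0,0,-0.119,0,0,0,8.5],[0,0,-0.119,0,0,0,8.5],[0,0,-0.119,0,0,0,8.5],[0,0,-0.119,0,0,0,8.5],[0,0,0,0,0,0,8.5]])

```text
clock: 22.03
tcp_pos: [507.8, -192.9, 289.1]
tcp_rot: [[-0.992, 0.127, 0.001], [0.127, 0.992, -0.0], [-0.001, -0.0, -1.0]]
force: [0.1, 0.6, 0.1]
grip_width: 85.6
finger_force: 0.0
```

```bash
python3 - <<'E'
from h import *
s,R=st()
to(R,s['tcp_pos'],(566,84,270))
im=camera('side'); cv2.imwrite('pics/s4.png',im[150:450,150:500])
E
```

```text
t 22.03 tcp [ 507.8 -192.9  289.1] yaw 172.7 z [ 0.001 -0.    -1.   ] q [ 53.9  10.3 -41.7  98.9   7.1  73.5  93.4] F [0.09 0.59 0.13] w 85.6 ff 0.0
to [566.  84. 270.] cm [-2.25 28.21  1.9 ] rows 7.0
```

View pics/s4.png

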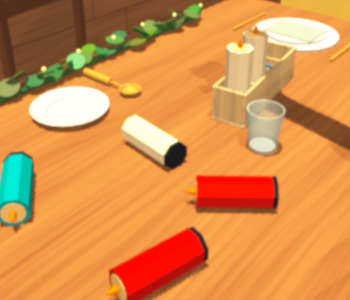

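Both candles stand upright in the crate, at about (240,65) and (257,50) in the crop. The toppled one at (153,140) is undisturbed, so it's next.

play_rows(rows=[[0,0,0,-0.3,3.5,0,8.5],[0,0,0,-0.3,3.5,0,8.5],[0,0,0,-0.3,3.5,0,8.5],[0,0,0,-0.3,3.5,0,8.5],[0,0,0,-0.3,3.5,0,8.5],[0,0,0,-0.3,3.5,0,8.5],[0,0,0,-0.3,3.5,0,8.5],[0,0,0,-0.1,3.7,0,8.5],[0,0.109,0,0,0,0,8.5],[0,0.109,0,0,0,0,8.5],[0,0.109,0,0,0,0,8.5],[0,0.109,0,0,0,0,8.5]])

```text
clock: 23.08
tcp_pos: [566.7, 83.7, 289.5]
tcp_rot: [[-0.897, 0.132, -0.421], [0.12, 0.991, 0.055], [0.425, -0.001, -0.905]]
force: [-0.1, 0.1, 1.4]
grip_width: 85.3
finger_force: 0.0
```

play_rows(rows=[[0,0,0,0,0,0,8.5],[0,0,0,0,0,0,8.5]])

```text
clock: 23.25
tcp_pos: [566.6, 82.8, 285.4]
tcp_rot: [[-0.897, 0.133, -0.422], [0.121, 0.991, 0.056], [0.426, -0.001, -0.905]]
force: [-0.6, 0.3, 0.4]
grip_width: 84.8
finger_force: 0.0
```

```bash
python3 - <<'E'
from h import *
s,R=st()
to(R,s['tcp_pos'],(565.4,84.1,100),(565.4,84.1,9))
E
```

```text
t 23.25 tcp [566.6  82.8 285.4] yaw 172.32 z [-0.422  0.056 -0.905] q [ 21.8  35.  -46.8  76.1  12.  100.9  58. ] F [-0.61  0.33  0.44] w 84.8 ff 0.0
to [565.4  84.1 100. ] cm [-7.78  0.13 16.83] rows 5.0
to [565.4  84.1   9. ] cm [-3.88  0.01  8.23] rows 3.0
```

play_rows(rows=[[0,0,0,-1.3,0.02,2.8,8.5],[0,0,0,-1.3,0.02,2.8,8.5],[0,0,0,-1.3,0.02,2.8,8.5],[0,0,0,-1.3,0.02,2.8,8.5],[0,0,0,-1.3,0.02,2.8,8.5],[0,0,0,-1.3,0.02,2.8,8.5],[0,0,0,0,0,0,8.5],[0,0,0,0,0,0,8.5]])

```text
clock: 23.92
tcp_pos: [564.4, 84.7, 103.9]
tcp_rot: [[-0.898, 0.129, -0.42], [0.118, 0.992, 0.054], [0.423, -0.001, -0.906]]
force: [-0.4, 0.6, 1.3]
grip_width: 85.1
finger_force: 0.0
```

```bash
python3 - <<'E'
from h import *
s,R=st()
to(R,s['tcp_pos'],(565.4,84.1,9))
E
```

```text
t 23.92 tcp [564.4  84.7 103.9] yaw 172.52 z [-0.42   0.054 -0.906] q [ 20.7  43.9 -43.6  85.5  17.5  84.4  57.2] F [-0.38  0.63  1.26] w 85.1 ff 0.0
to [565.4  84.1   9. ] cm [-4.11 -0.03  8.56] rows 3.0
```

play_rows(rows=[[0,0,0,-0.8,0,1.7,8.5],[0,0,0,-1,0,2.1,8.5],[0,0,0,-1,0,2.1,8.5],[0,0,0,-0.8,0,1.7,8.5],[0,0,0,-0.45,0,0.8,8.5],[0,0,0,0,0,0,8.5],[0,0,0,0,0,0,8.5],[0,0,0,0,0,0,8.5]])

```text
clock: 24.58
tcp_pos: [568.4, 85.4, 11.7]
tcp_rot: [[-0.9, 0.13, -0.416], [0.117, 0.992, 0.055], [0.42, 0.001, -0.908]]
force: [-0.3, 0.1, 0.8]
grip_width: 84.8
finger_force: 0.0
```

```bash
python3 - <<'E'
from h import *
s,R=st()
to(R,s['tcp_pos'],(565.4,84.1,9))
E
```

```text
t 24.58 tcp [568.4  85.4  11.7] yaw 172.58 z [-0.416  0.055 -0.908] q [ 19.1  50.4 -41.   86.7  21.   77.1  56.7] F [-0.3   0.07  0.82] w 84.8 ff 0.0
to [565.4  84.1   9. ] cm [ 0.15 -0.17  0.36] rows 1.0
```

play_rows(rows=[[0,0,0,0.1,-0.1,0.2,8.5],[0,0,0,0,0,0,3],[0,0,0,0,0,0,3],[0,0,0,0,0,0,3],[0,0,0,0,0,0,3],[0,0,0,0,0,0,3],[0,0,0,0,0,0,3],[0,0,0,0,0,0,3]])

```text
clock: 25.25
tcp_pos: [566.0, 83.9, 9.4]
tcp_rot: [[-0.899, 0.13, -0.418], [0.118, 0.992, 0.055], [0.421, 0.0, -0.907]]
force: [-0.0, -0.6, 4.8]
grip_width: 46.2
finger_force: 61.1
```

```bash
python3 - <<'E'
from h import *
s,R=st(); p=np.array(s['tcp_pos'])
f=np.array([480,95.3,25.]); a=np.array([.9914,-.1305,0])
print('foot in tool frame mm',(R.T@(f-p)).round(1),'axis in tool',(R.T@a).round(3))
E
```

```text
t 25.25 tcp [566.   83.9   9.4] yaw 172.55 z [-0.418  0.055 -0.907] q [ 19.2  50.4 -40.9  87.   21.1  76.9  56.7] F [-0.01 -0.62  4.82] w 46.2 ff 61.1
foot in tool frame mm [85.2  0.2 22.4] axis in tool [-0.907 -0.001 -0.421]
```

play_rows(rows=[[0,0,0,0.2,0,-0.45,3],[0,0,0,0.8,0,-1.8,3],[0,0,0,1.2,0,-2.7,3],[0,0,0,1.2,0,-2.7,3],[0,0,0,1.2,0,-2.7,3],[0,0,0,1.2,0,-2.7,3],[0,0,0,1.2,0,-2.7,3],[0,0,0,1.2,0,-2.7,3],[0,0,0,1.2,0,-2.7,3],[0,0,0,0,0,0,3],[0,0,0,0,0,0,3]])

```text
clock: 26.17
tcp_pos: [570.2, 84.0, 240.2]
tcp_rot: [[-0.901, 0.129, -0.415], [0.117, 0.992, 0.055], [0.419, 0.001, -0.908]]
force: [-0.5, 0.9, -5.1]
grip_width: 46.5
finger_force: 62.2
```

```bash
python3 - <<'E'
from h import *
s,R=st(); p=np.array(s['tcp_pos'])
im=camera('side'); cv2.imwrite('pics/s5.png',im[50:450,100:600])
E
```

```text
t 26.17 tcp [570.2  84.  240.2] yaw 172.6 z [-0.415  0.055 -0.908] q [ 21.6  36.9 -46.3  78.8  13.4  96.4  58.1] F [-0.51  0.87 -5.05] w 46.5 ff 62.2
```

View pics/s5.png

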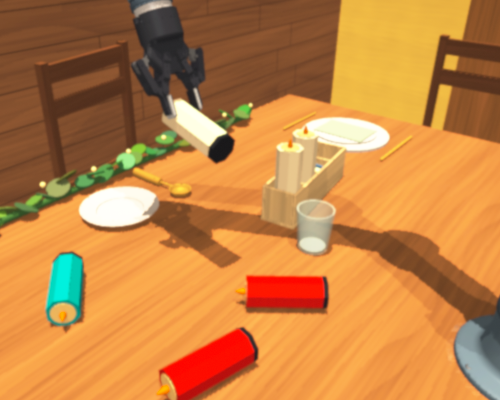

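The candle is held, with its foot at about (222,147) in the crop, so (322,197) in the full picture. I'll check that against the expected foot.

```bash
python3 - <<'E'
from h import *
s,R=st(); p=np.array(s['tcp_pos'])
f=p+R@np.array([85.2,.2,22.4]); a=R@np.array([-.907,0,-.421])
for t in (0,65,130): print((f+a*t).round(0),proj('side',f+a*t).round(1))
for d in (-15,-10,-5,0,5,10):
    # axis pitched by d about pad point
    g=p-R[:,2]*23; w=f-g; c,sn=np.cos(np.radians(d)),np.sin(np.radians(d))
    y=R[:,1]; rot=cv2.Rodrigues(y*np.radians(d))[0]; print(d,proj('side',g+rot@w).round(1),proj('side',g+rot@(w+130*a)).round(1))
im=cv2.imread('pics/s5.png'); sub=im[90:180,140:250]
H,S,V=cv2.split(cv2.cvtColor(sub,cv2.COLOR_BGR2HSV))
c=big((V<60)&(np.arange(110)[None]>60)); print('band',cv2.minAreaRect(c),(c.mean(0)+[240,140]).round(1), c.min(0)+[240,140],c.max(0)+[240,140])
c=big((S<120)&(V>150)); r=cv2.minAreaRect(c); print('ivory',r,(cv2.boxPoints(r)+[240,140]).round(1).tolist())
E
```

```text
t 26.22 tcp [569.1  83.2 238.2] yaw 172.56 z [-0.419  0.054 -0.907] q [ 21.6  37.  -46.2  78.9  13.4  96.4  58.1] F [-0.71 -0.43 -4.76] w 46.4 ff 62.0
[483.  95. 254.] [323.2 187. ]
[548.  86. 254.] [296.8 176.2]
[612.  78. 254.] [272.8 166.3]
-15 [321.3 200.5] [272.5 161.5]
-10 [322.2 196.3] [272.5 163.1]
-5 [322.9 191.8] [272.6 164.7]
0 [323.2 187. ] [272.8 166.3]
5 [323.3 182.1] [273.1 168. ]
10 [323. 177.] [273.5 169.7]
band ((81.04917907714844, 58.040985107421875), (17.541053771972656, 27.655969619750977), 39.80556869506836) [321. 198.] [309 185] [332 211]
ivory ((52.4730339050293, 36.216854095458984), (67.43706512451172, 43.226715087890625), 21.124719619750977) [[253.2, 184.2], [268.8, 143.9], [331.7, 168.2], [316.1, 208.5]]
```

play_rows(rows=[[0,-0.109,0,0,0,-0.8,3],[0,-0.109,0,0,0,-0.8,3],[0,-0.109,0,0,0,-0.8,3],[0,-0.109,0,0,0,-0.8,3],[0,0,-0.087,0,0,-0.8,3],[0,0,-0.087,0,0,-0.8,3],[0,0,-0.087,0,0,-0.8,3],[0,0,0,0,0,0,3],[0,0,0,0,0,0,3]])

```text
clock: 26.97
tcp_pos: [576.3, 81.7, 291.8]
tcp_rot: [[-0.992, -0.128, -0.005], [-0.128, 0.992, -0.0], [0.005, 0.001, -1.0]]
force: [1.0, 0.7, -4.2]
grip_width: 46.8
finger_force: 63.2
```

```bash
python3 - <<'E'
from h import *
s,R=st()
to(R,s['tcp_pos'],(540,-331.6,290),(500,-331.6,290))
E
```

```text
t 26.97 tcp [576.3  81.7 291.8] yaw -172.62 z [-0.005 -0.    -1.   ] q [ 31.7  18.5 -53.4  93.   15.1  76.5  73.4] F [ 1.04  0.75 -4.22] w 46.8 ff 63.2
to [ 540.  -331.6  290. ] cm [  8.9  -40.52   0.2 ] rows 11.0
to [ 500.  -331.6  290. ] cm [3.97 0.51 0.02] rows 1.0
```

play_rows(rows=[[0,0,0,0.7,-3.4,0,3],[0,0,0,0.7,-3.4,0,3],[0,0,0,0.7,-3.4,0,3],[0,0,0,0.7,-3.4,0,3],[0,0,0,0.7,-3.4,0,3],[0,0,0,0.7,-3.4,0,3],[0,0,0,0.8,-3.4,0,3],[0,0,0,0.8,-3.4,0,3],[0,0,0,0.8,-3.4,0,3],[0,0,0,0.8,-3.4,0,3],[0,0,0,0.8,-3.4,0,3],[0,0,0,0.7,-3.1,0,3]])

```text
clock: 27.97
tcp_pos: [540.4, -333.1, 291.2]
tcp_rot: [[-0.992, -0.127, -0.004], [-0.127, 0.992, 0.002], [0.004, 0.003, -1.0]]
force: [-0.2, -0.1, -3.8]
grip_width: 46.4
finger_force: 63.4
```

play_rows(rows=[[0,-0.1,0,0,0,0,3],[0,-0.1,0,0,0,0,3],[0,-0.1,0,0,0,0,3],[0,-0.1,0,0,0,0,3],[0,-0.1,0,0,0,0,3],[0,0,0,0,0,0,3],[0,0,0,0,0,0,3]])

```text
clock: 28.55
tcp_pos: [537.8, -331.6, 290.0]
tcp_rot: [[-0.875, -0.126, 0.468], [-0.108, 0.992, 0.064], [-0.472, 0.006, -0.882]]
force: [-0.5, -0.2, -4.0]
grip_width: 46.7
finger_force: 64.5
```

```bash
python3 - <<'E'
from h import *
s,R=st()
to(R,s['tcp_pos'],(500,-331.6,290))
E
```

```text
t 28.55 tcp [ 537.8 -331.6  290. ] yaw -172.97 z [ 0.468  0.064 -0.882] q [ 85.8  10.2 -51.2 105.  -15.1  48.9 141.6] F [-0.47 -0.19 -3.96] w 46.7 ff 64.5
to [ 500.  -331.6  290. ] cm [ 3.31  0.47 -1.77] rows 1.0
```

play_rows(rows=[[0,-0.1,0,0,0,0,3],[0,-0.1,0,0,0,0,3],[0,-0.1,0,0,0,0,3],[0,0,0,0,0,0,3],[0,0,0,0,0,0,3]])

```text
clock: 28.97
tcp_pos: [542.0, -330.8, 284.4]
tcp_rot: [[-0.738, -0.132, 0.662], [-0.09, 0.991, 0.098], [-0.669, 0.013, -0.744]]
force: [0.1, 0.1, -4.0]
grip_width: 46.6
finger_force: 64.6
```

```bash
python3 - <<'E'
from h import *
s,R=st()
p=np.array(s['tcp_pos']);g=p-R[:,2]*24
print('top',proj('top',p),proj('top',g),'side',proj('side',p),proj('side',g))
to(R,s['tcp_pos'],(500,-331.6,290))
a=camera('side');b=camera('top')
cv2.imwrite('pics/s6.png',a);cv2.imwrite('pics/t6.png',b)
o=np.hstack([cv2.resize(a[60:260,330:480],(400,533),interpolation=cv2.INTER_CUBIC),cv2.resize(b[150:350,400:550],(400,533),interpolation=cv2.INTER_CUBIC)]); cv2.imwrite('pics/o6.png',o)
E
```

```text
t 28.97 tcp [ 542.  -330.8  284.4] yaw -173.08 z [ 0.662  0.098 -0.744] q [106.4  13.1 -67.1 112.6 -32.3  38.6 161.5] F [ 0.1   0.13 -4.  ] w 46.6 ff 64.6
top [512.39520319 238.27003593] [517.8475428  247.77739937] side [426.40554923 110.89658785] [434.22345115 103.60423173]
to [ 500.  -331.6  290. ] cm [ 2.73  0.48 -3.21] rows 2.0
```

View pics/o6.png

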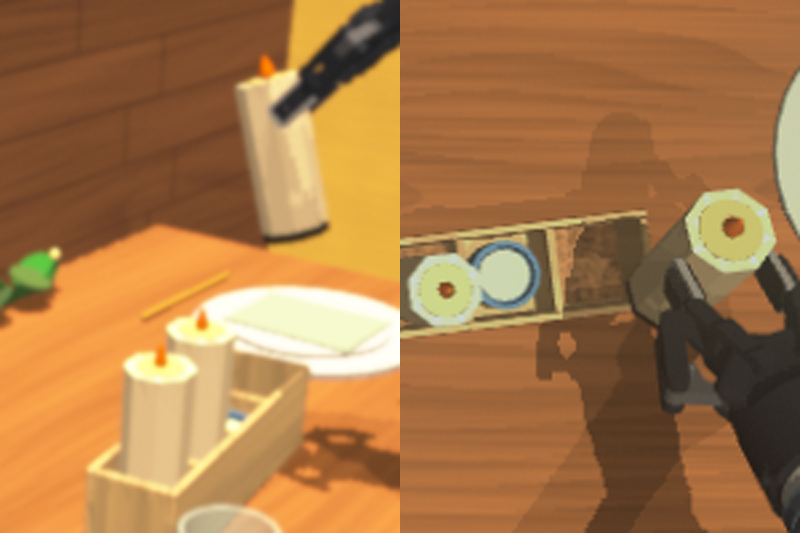

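```bash
python3 - <<'E'
from h import *
s,R=st(); p=np.array(s['tcp_pos'])
f0=np.array([85.2,.2,22.4]); a0=np.array([-.907,0,-.421]); g0=np.array([0,0,-24.])
for d in (-6,-9,-12,-15,-20):
    M=cv2.Rodrigues(np.array([0,np.radians(d),0]))[0]
    f=p+R@(g0+M@(f0-g0)); a=R@M@a0
    print(d,'axis',a.round(3),'side foot',proj('side',f).round(1),'top',proj('side',f+130*a).round(1),'topcam top',proj('top',f+130*a).round(1),'foot',proj('top',f).round(1))
print('meas side foot 441.4,147 top 432.4,91.9 topcam 523.7,235.5')
print('zt',R.T@[0,0,1])
E
```

```text
t 29.07 tcp [ 544.6 -329.3  286. ] yaw -172.65 z [ 0.662  0.098 -0.743] q [106.   12.9 -66.9 112.5 -32.4  38.6 161.5] F [ 0.6  -0.41 -4.31] w 46.2 ff 64.5
-6 axis [0.292 0.031 0.956] side foot [437.9 146.8] top [427.4  87.8] topcam top [523.2 236. ] foot [498.6 259.4]
-9 axis [0.242 0.024 0.97 ] side foot [435.7 146.9] top [428.2  87.5] topcam top [523.5 237. ] foot [498.1 256.7]
-12 axis [0.192 0.017 0.981] side foot [433.6 146.9] top [428.9  87.3] topcam top [523.8 238. ] foot [497.5 253.9]
-15 axis [0.141 0.01  0.99 ] side foot [431.4 146.8] top [429.7  87.1] topcam top [524.1 239. ] foot [497.1 251.1]
-20 axis [ 0.055 -0.002  0.998] side foot [427.9 146.3] top [431.   86.8] topcam top [524.6 240.8] foot [496.4 246.4]
meas side foot 441.4,147 top 432.4,91.9 topcam 523.7,235.5
zt [-0.66927408  0.00906215 -0.74296035]
```

play_rows(rows=[[0.078,-0.001,0.087,0,0,0,3],[0.078,-0.001,0.087,0,0,0,3],[0.078,-0.001,0.087,0,0,0,3],[0,0,0,0,0,0,3],[0,0,0,0,0,0,3]])

```text
clock: 29.48
tcp_pos: [545.4, -325.6, 285.6]
tcp_rot: [[-0.728, 0.205, 0.655], [0.156, 0.979, -0.133], [-0.668, 0.005, -0.744]]
force: [0.2, -0.3, -3.8]
grip_width: 46.5
finger_force: 64.6
```

```bash
python3 - <<'E'
from h import *
s,R=st();print(R.round(3).tolist())
E
```

```text
t 29.48 tcp [ 545.4 -325.6  285.6] yaw 167.92 z [ 0.655 -0.133 -0.744] q [106.6  -0.4 -68.8 119.2 -40.1  27.9 146.2] F [ 0.16 -0.28 -3.85] w 46.5 ff 64.6
[[-0.728, 0.205, 0.655], [0.156, 0.979, -0.133], [-0.668, 0.005, -0.744]]
```

play_rows(rows=[[0,-0.09,0,0,0,0,3],[0,-0.09,0,0,0,0,3],[0,-0.09,0,0,0,0,3],[0,0,0,0,0,0,3],[0,0,0,0,0,0,3]])

```text
clock: 29.9
tcp_pos: [540.9, -329.7, 284.1]
tcp_rot: [[-0.689, 0.205, 0.695], [0.135, 0.979, -0.155], [-0.712, -0.013, -0.702]]
force: [0.8, 1.0, -6.3]
grip_width: 46.6
finger_force: 64.7
```

```bash
python3 - <<'E'
from h import *
s,R=st();print(R.round(3).tolist())
a=camera('side');b=camera('top')
cv2.imwrite('pics/s7.png',a);cv2.imwrite('pics/t7.png',b)
o=np.hstack([cv2.resize(a[60:260,360:510],(400,533),interpolation=cv2.INTER_CUBIC),cv2.resize(b[150:350,400:550],(400,533),interpolation=cv2.INTER_CUBIC)]); cv2.imwrite('pics/o7.png',o)
def bandtop(im,x0,y0,x1,y1):
    pass
p=np.array(s['tcp_pos']); g=p-24*R[:,2]
print('vertical candle pred side', proj('side',g+[0,0,33]),proj('side',g-[0,0,97]),'top',proj('top',g+[0,0,33]))
hs=cv2.cvtColor(a[60:260,400:480],cv2.COLOR_BGR2HSV); H,S,V=cv2.split(hs)
m=(S>25)&(S<125)&(V>150)&(H>12)&(H<35)
for r in range(15,95,6): 
    x=np.where(m[r])[0]; print(r+60, (x.min()+400,x.max()+400,len(x)) if len(x) else None,end=' ')
E
```

```text
t 29.9 tcp [ 540.9 -329.7  284.1] yaw 168.92 z [ 0.695 -0.155 -0.702] q [ 80.2  -2.2 -41.7 122.8 -51.4  24.8 157.5] F [ 0.78  1.   -6.27] w 46.6 ff 64.7
[[-0.689, 0.205, 0.695], [0.135, 0.979, -0.155], [-0.712, -0.013, -0.702]]
vertical candle pred side [434.94767948  89.27546242] [428.82646806 148.46053442] top [520.94189186 248.75520723]
75 (np.int64(450), np.int64(450), 1) 81 None 87 None 93 (np.int64(419), np.int64(432), 14) 99 (np.int64(420), np.int64(444), 10) 105 (np.int64(421), np.int64(445), 16) 111 (np.int64(421), np.int64(445), 25) 117 (np.int64(422), np.int64(445), 24) 123 (np.int64(423), np.int64(446), 24) 129 (np.int64(423), np.int64(446), 24) 135 (np.int64(424), np.int64(447), 24) 141 (np.int64(425), np.int64(448), 24) 147 (np.int64(426), np.int64(445), 20) 153 None
```

View pics/o7.png

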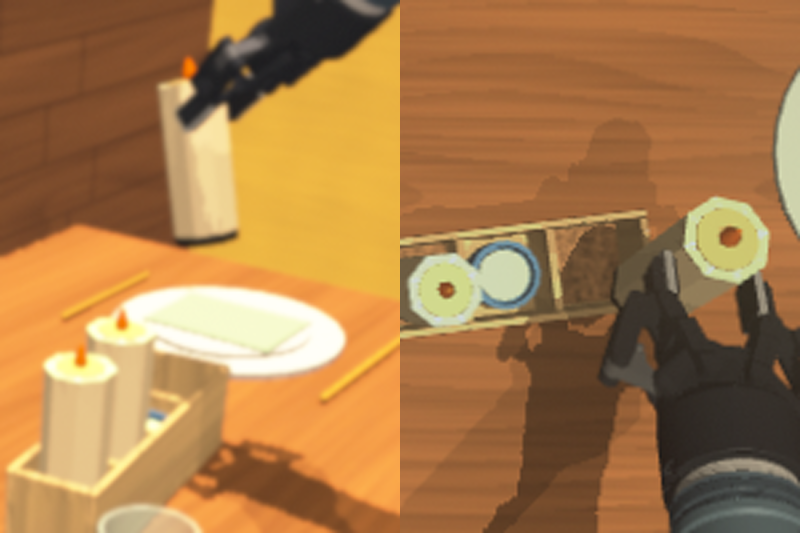

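play_rows(rows=[[0,-0.06,0,0,0,0,3],[0,-0.06,0,0,0,0,3],[0,-0.06,0,0,0,0,3],[0,-0.06,0,0,0,0,3],[0,0,0,0,0,0,3],[0,0,0,0,0,0,3]])

```text
clock: 30.5
tcp_pos: [535.7, -335.4, 293.1]
tcp_rot: [[-0.667, 0.209, 0.716], [0.103, 0.976, -0.189], [-0.738, -0.052, -0.672]]
force: [0.2, -0.3, -3.8]
grip_width: 46.4
finger_force: 64.7
```

```bash
python3 - <<'E'
from h import *
s,R=st();print(R.round(3).tolist())
E
```

```text
t 30.5 tcp [ 535.7 -335.4  293.1] yaw 171.21 z [ 0.716 -0.189 -0.672] q [ 43.5  -4.7  -5.9 125.9 -53.   21.4 160.5] F [ 0.21 -0.27 -3.82] w 46.4 ff 64.7
[[-0.667, 0.209, 0.716], [0.103, 0.976, -0.189], [-0.738, -0.052, -0.672]]
```

play_rows(rows=[[0,0.105,0,0,0,0,3],[0,0.105,0,0,0,0,3],[0,0.105,0,0,0,0,3],[0,0.105,0,0,0,0,3],[0,0.105,0,0,0,0,3],[0,0.105,0,0,0,0,3],[0,0.105,0,0,0,0,3],[0,0.105,0,0,0,0,3],[0,0,0,0,0,0,3]])

```text
clock: 31.25
tcp_pos: [542.9, -331.7, 293.0]
tcp_rot: [[-0.976, 0.196, 0.093], [0.192, 0.98, -0.056], [-0.102, -0.036, -0.994]]
force: [2.1, 0.9, -4.7]
grip_width: 46.4
finger_force: 63.7
```

play_rows(rows=[[0,0,0.119,0,0,0,3],[0,0,0.119,0,0,0,3],[0,0,0.119,0,0,0,3],[0,0,0.119,0,0,0,3],[0,0,0.119,0,0,0,3],[0,0,0.119,0,0,0,3],[0,0,0.119,0,0,0,3],[0,0,0.119,0,0,0,3],[0,0,0.119,0,0,0,3],[0,0,0.119,0,0,0,3],[0,0,0.119,0,0,0,3],[0,0,0.119,0,0,0,3]])

```text
clock: 32.25
tcp_pos: [537.5, -332.2, 292.9]
tcp_rot: [[0.064, 0.994, 0.093], [0.997, -0.059, -0.059], [-0.053, 0.096, -0.994]]
force: [0.4, 0.5, -3.9]
grip_width: 46.6
finger_force: 63.5
```

```bash
python3 - <<'E'
from h import *
s,R=st();print(R.round(3).tolist())
a=np.radians(89);Rn=np.array([[np.cos(a),np.sin(a),0],[np.sin(a),-np.cos(a),0],[0,0,-1]])
print('rotvec',cv2.Rodrigues(R.T@Rn)[0].ravel())
to(Rn,s['tcp_pos'],(440,-430,290))
E
```

```text
t 32.25 tcp [ 537.5 -332.2  292.9] yaw 86.31 z [ 0.093 -0.059 -0.994] q [32.8 12.6 -6.  93.4  2.  67.7 22.8] F [ 0.37  0.49 -3.92] w 46.6 ff 63.5
[[0.064, 0.994, 0.093], [0.997, -0.059, -0.059], [-0.053, 0.096, -0.994]]
rotvec [ 0.09512171  0.05491695 -0.04436408]
to [ 440. -430.  290.] cm [-9.95 -9.58  0.29] rows 4.0
```

play_rows(rows=[[0.095,0.055,-0.044,0,0,0,3],[0,0,0,-2.5,-2.4,0,3],[0,0,0,-2.5,-2.4,0,3],[0,0,0,-2.5,-2.4,0,3],[0,0,0,-2.5,-2.4,0,3],[0,-0.1,0,0,0,0,3],[0,-0.1,0,0,0,0,3],[0,-0.1,0,0,0,0,3],[0,-0.1,0,0,0,0,3],[0,-0.1,0,0,0,0,3],[0,0,0,0,0,0,3],[0,0,0,0,0,0,3]])

```text
clock: 33.25
tcp_pos: [440.7, -428.1, 291.9]
tcp_rot: [[0.005, 1.0, -0.007], [0.879, -0.008, -0.477], [-0.477, -0.004, -0.879]]
force: [-0.8, -0.2, -4.1]
grip_width: 46.8
finger_force: 64.7
```

```bash
python3 - <<'E'
from h import *
s,R=st();print(R.round(3).tolist())
E
```

```text
t 33.25 tcp [ 440.7 -428.1  291.9] yaw 89.68 z [-0.007 -0.477 -0.879] q [ 29.8   5.3  -4.1 106.9  30.8  58.9  11.3] F [-0.8  -0.18 -4.11] w 46.8 ff 64.7
[[0.005, 1.0, -0.007], [0.879, -0.008, -0.477], [-0.477, -0.004, -0.879]]
```

play_rows(rows=[[0,-0.1,0,0,0,0,3],[0,-0.1,0,0,0,0,3],[0,-0.1,0,0,0,0,3],[0,-0.1,0,0,0,0,3],[0,-0.1,0,0,0,0,3],[0,0,0,0,0,0,3],[0,0,0,0,0,0,3]])

```text
clock: 33.83
tcp_pos: [440.8, -430.7, 291.8]
tcp_rot: [[0.002, 1.0, -0.012], [0.543, -0.011, -0.84], [-0.84, -0.005, -0.543]]
force: [-1.6, -1.0, -4.3]
grip_width: 46.6
finger_force: 65.8
```

```bash
python3 - <<'E'
from h import *
s,R=st();p=np.array(s['tcp_pos'])
f0=np.array([85.2,.2,22.4]); a0=np.array([-.907,0,-.421]); g0=np.array([0,0,-24.])
for d in (-2,-5,-8,-11,-14):
    M=cv2.Rodrigues(np.array([0,np.radians(d),0]))[0]
    f=p+R@(g0+M@(f0-g0)); a=R@M@a0
    print(d,'axis',a.round(3),'side foot',proj('side',f).round(1),'top',proj('side',f+130*a).round(1),'topcam top',proj('top',f+130*a).round(1),'foot',proj('top',f).round(1), f.round(0))
a=camera('side');b=camera('top')
cv2.imwrite('pics/s8.png',a);cv2.imwrite('pics/t8.png',b)
x,y=proj('side',p).astype(int); X,Y=proj('top',p).astype(int); x0=min(max(x-75,0),490);y0=max(y-70,0); print(x0,y0,X-75,Y-100)
o=np.hstack([cv2.resize(a[y0:y0+200,x0:x0+150],(400,533),interpolation=cv2.INTER_CUBIC),cv2.resize(b[Y-100:Y+100,X-75:X+75],(400,533),interpolation=cv2.INTER_CUBIC)]); cv2.imwrite('pics/o8.png',o)
E
```

```text
t 33.83 tcp [ 440.8 -430.7  291.8] yaw 89.81 z [-0.012 -0.84  -0.543] q [ 19.5   7.4  -7.8 119.8  68.7  63.5 -28.4] F [-1.59 -1.04 -4.31] w 46.6 ff 65.8
-2 axis [ 0.004 -0.105  0.994] side foot [479.3 145.7] top [490.7  86. ] topcam top [580.9 302.5] foot [538.3 296.3] [ 441. -407.  208.]
-5 axis [ 0.005 -0.052  0.999] side foot [480.3 145.2] top [490.4  85.9] topcam top [580.  302.5] foot [541.  296.3] [ 441. -412.  208.]
-8 axis [ 0.005 -0.     1.   ] side foot [481.3 144.6] top [490.1  85.9] topcam top [579.  302.5] foot [543.8 296.4] [ 441. -417.  208.]
-11 axis [0.006 0.052 0.999] side foot [482.3 143.8] top [489.7  85.8] topcam top [578.  302.5] foot [546.7 296.5] [ 441. -422.  208.]
-14 axis [0.006 0.104 0.994] side foot [483.3 143. ] top [489.4  85.9] topcam top [577.  302.5] foot [549.6 296.5] [ 441. -427.  209.]
414 36 498 200
```

View pics/o8.png

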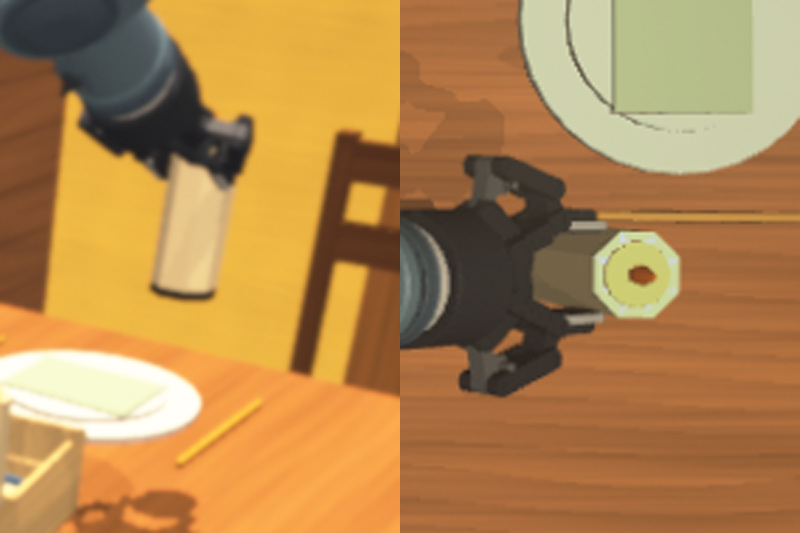

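Side (left half): the candle hangs upright, its foot at about (183,290) in the crop. Top (right half): its octagonal top is at (637,275). All ten views are now used, so the rest goes by numbers. I'll stand it on the free table and regrasp it from above.

play_rows(rows=[[0,0,0,1.6,0,1,3],[0,0,0,2.5,0,1.6,3],[0,0,0,2.5,0,1.6,3],[0,0,0,2.5,0,1.6,3],[0,0,0,2.5,0,1.6,3],[0,0,0,2.4,0.1,1.6,3],[0,0,0,1.6,0,1,3],[0,0,0,0,0,0,3],[0,0,0,0,0,0,3],[0,0,0,0,0,0,3]])

```text
clock: 34.77
tcp_pos: [443.6, -432.3, 110.9]
tcp_rot: [[0.007, 1.0, -0.009], [0.536, -0.011, -0.844], [-0.844, 0.001, -0.536]]
force: [-0.7, -0.2, -3.1]
grip_width: 46.6
finger_force: 65.7
```

```bash
python3 - <<'E'
from h import *
s,R=st();print(R.round(3).tolist()); p=np.array(s['tcp_pos'])
print((R.T@[0,0,-1]).round(3),'down')
f0=np.array([85.2,.2,22.4]); a0=np.array([-.907,0,-.421]); g0=np.array([0,0,-24.])
for d in (-5,-8,-11):
    M=cv2.Rodrigues(np.array([0,np.radians(d),0]))[0]
    f=p+R@(g0+M@(f0-g0)); a=R@M@a0
    print(d,'axis',a.round(3),'side foot',proj('side',f).round(1),'top',proj('side',f+130*a).round(1),'topcam top',proj('top',f+130*a).round(1),'foot',proj('top',f).round(1), f.round(0))
im=camera('side'); cv2.imwrite('pics/s9.png',im)
x,y=proj('side',p).astype(int); x0,y0=x-40,y-40
H,S,V=cv2.split(cv2.cvtColor(im[y0:y0+110,x0:x0+80],cv2.COLOR_BGR2HSV))
m=(S<130)&(V>140)&(H>10)&(H<40)
for r in range(20,110,6):
    q=np.where(m[r])[0]; print(r+y0,(int(q.min()+x0),int(q.max()+x0),len(q)) if len(q) else None,end=' ')
E
```

```text
t 34.77 tcp [ 443.6 -432.3  110.9] yaw 89.26 z [-0.009 -0.844 -0.536] q [ 17.6  26.6  -6.1 124.2  83.6  59.  -55.3] F [-0.74 -0.17 -3.09] w 46.6 ff 65.7
[[0.007, 1.0, -0.009], [0.536, -0.011, -0.844], [-0.844, 0.001, -0.536]]
[ 0.844 -0.001  0.536] down
-5 axis [-0.002 -0.044  0.999] side foot [468.4 216.5] top [477.3 165.4] topcam top [533.9 292.6] foot [506.6 288. ] [ 444. -414.   27.]
-8 axis [-0.001  0.008  1.   ] side foot [469.3 215.7] top [477.  165.4] topcam top [533.1 292.6] foot [509.  288.1] [ 444. -419.   27.]
-11 axis [-0.001  0.06   0.998] side foot [470.3 214.8] top [476.6 165.5] topcam top [532.3 292.5] foot [511.4 288.1] [ 444. -424.   28.]
162 None 168 (436, 490, 11) 174 (436, 443, 8) 180 (436, 471, 36) 186 (436, 489, 54) 192 (436, 487, 52) 198 (444, 484, 41) 204 (436, 483, 24) 210 (461, 482, 22) 216 (463, 480, 18) 222 None 228 None 234 None 240 None 246 None
```

play_rows(rows=[[0,0,0,0.42,0,0.27,3],[0,0,0,0.42,0,0.27,3],[0,0,0,0.42,0,0.27,3],[0,0,0,0.34,0,0.21,3],[0,0,0,0,0,0,3],[0,0,0,0,0,0,3]])

```text
clock: 35.32
tcp_pos: [441.7, -430.2, 88.8]
tcp_rot: [[0.001, 1.0, -0.009], [0.538, -0.009, -0.843], [-0.843, -0.004, -0.538]]
force: [0.2, -0.2, -3.5]
grip_width: 46.5
finger_force: 65.7
```

play_rows(rows=[[0,0,0,0.25,0,0.16,3],[0,0,0,0,0,0,3],[0,0,0,0,0,0,3]])

```text
clock: 35.57
tcp_pos: [442.3, -430.7, 86.8]
tcp_rot: [[0.003, 1.0, -0.009], [0.537, -0.009, -0.843], [-0.844, -0.003, -0.537]]
force: [0.5, 0.8, -2.1]
grip_width: 46.5
finger_force: 65.8
```

play_rows(rows=[[0,0,0,0.13,0,0.08,3],[0,0,0,0,0,0,3],[0,0,0,0,0,0,3]])

```text
clock: 35.82
tcp_pos: [442.4, -431.4, 86.9]
tcp_rot: [[0.004, 1.0, -0.009], [0.534, -0.01, -0.845], [-0.845, -0.002, -0.535]]
force: [-0.9, 2.7, 4.9]
grip_width: 46.3
finger_force: 66.5
```

play_rows(rows=[[0,0,0,0.13,0,0.08,3],[0,0,0,0,0,0,3],[0,0,0,0,0,0,3]])

```text
clock: 36.07
tcp_pos: [442.5, -432.2, 87.0]
tcp_rot: [[0.004, 1.0, -0.01], [0.531, -0.011, -0.847], [-0.847, -0.001, -0.531]]
force: [-1.8, 4.0, 9.4]
grip_width: 46.3
finger_force: 67.0
```

play_rows(rows=[[0,0,0,-0.17,0,-0.1,3],[0,0,0,0,0,0,4.5],[0,0,0,0,0,0,5],[0,0,0,0,0,0,5.5],[0,0,0,0,0,0,8.5],[0,0,0,0,0,0,8.5],[0,0,0,0,0,0,8.5],[0,0,0,0,0,0,8.5]])

```text
clock: 36.73
tcp_pos: [441.8, -430.5, 85.0]
tcp_rot: [[0.002, 1.0, -0.009], [0.538, -0.009, -0.843], [-0.843, -0.003, -0.538]]
force: [-0.3, -1.0, 0.6]
grip_width: 85.1
finger_force: 0.0
```

play_rows(rows=[[0,0,0,0,0,-1,8.5],[0,0,0,0,0,-2,8.5],[0,0,0,0,0,-3,8.5],[0,0,0,0,0,-3,8.5],[0,0,0,0,0,-3,8.5],[0,0,0,-3,0,-2,8.5],[0,0,0,-3,0,-2,8.5],[0,0,0,-2,0,-2,8.5],[0,0,0,0,0,0,8.5],[0,0,0,0,0,0,8.5]])

```text
clock: 37.57
tcp_pos: [444.8, -320.7, 251.8]
tcp_rot: [[0.006, 1.0, -0.005], [0.538, -0.008, -0.843], [-0.843, 0.002, -0.538]]
force: [-0.2, -0.1, -1.5]
grip_width: 85.5
finger_force: 0.0
```

```bash
python3 - <<'E'
from h import *
s,R=st();print(R.round(3).tolist()); p=np.array(s['tcp_pos'])
im=camera('top'); cv2.imwrite('pics/t10.png',im)
for xy in ((443,-430,130),(443,-430,0)): print(proj('top',xy))
(H,S,V),f=up(im,480,260,575,330); c=big((V>155)&(S<140))
P=np.array([onz('top',*f(q),130)[:2] for q in c]); ctr,(w,h),_=cv2.minAreaRect(P.astype(np.float32)); mm=cv2.moments(P.astype(np.float32)); C=np.array([mm['m10'],mm['m01']])/mm['m00']
d=P-C; th=np.arctan2(d[:,1],d[:,0]); g=np.arange(0,2*np.pi,.02); o=np.argsort(th); r=np.interp(g,th[o],np.hypot(*d.T)[o],period=2*np.pi)
ph=np.angle((r*np.exp(-8j*g)).sum()); print(C.round(1),'size',w,h,'flat',(22.5-np.degrees(ph)/8)%45,'side pred',proj('side',[*C,130]),proj('side',[*C,0]))
a=camera('side'); cv2.imwrite('pics/s10.png',a); x,y=proj('side',[*C,0]).astype(int)
H,S,V=cv2.split(cv2.cvtColor(a[y-75:y+12,x-25:x+35],cv2.COLOR_BGR2HSV)); m=(S<130)&(V>130)&(H>10)&(H<40)
for r in range(0,87,6):
    q=np.where(m[r])[0]; print(r+y-75,(int(q.min()+x-25),int(q.max()+x-25),len(q)) if len(q) else None,end=' ')
to(R,p,(C[0],C[1],260))
E
```

```text
t 37.57 tcp [ 444.8 -320.7  251.8] yaw 89.35 z [-0.005 -0.843 -0.538] q [ 11.1   9.5 -13.8 123.7  65.3  71.8 -39.9] F [-0.24 -0.13 -1.53] w 85.5 ff 0.0
[[0.006, 1.0, -0.005], [0.538, -0.008, -0.843], [-0.843, 0.002, -0.538]]
[533.56943622 292.08012773]
[509.46895108 287.81001745]
[ 442.5 -411.4] size 51.12179946899414 52.76747512817383 flat 44.64795823939093 side pred [474.64482433 177.25589377] [467.04570756 226.79044615]
151 None 157 None 163 None 169 (442, 460, 19) 175 (442, 485, 38) 181 (442, 487, 46) 187 (442, 489, 48) 193 (442, 486, 45) 199 (442, 484, 43) 205 (462, 482, 21) 211 (461, 482, 22) 217 (460, 481, 22) 223 (459, 480, 22) 229 (468, 475, 8) 235 None to [ 442.5 -411.4  260. ] cm [-5.57 -0.16  7.21] rows 3.0
```

The candle stands at (442.5, -411.4). It measures about 52 mm across at the height of its top, so it is upright.

play_rows(rows=[[0,0.111,0,-1.3,0,-0.8,8.5],[0,0.111,0,-1.3,0,-0.8,8.5],[0,0.111,0,-0.6,0,-0.6,8.5],[0,0.111,0,0,0,0,8.5],[0,0.111,0,0,0,0,8.5],[0,0.111,0,0,0,0,8.5],[0,0.111,0,0,0,0,8.5],[0,0.111,0,0,0,0,8.5],[0,0.111,0,0,0,0,8.5],[0,0,0,0,0,0,8.5],[0,0,0,0,0,0,8.5],[0,0,0,0,0,0,8.5]])

```text
clock: 38.67
tcp_pos: [442.7, -323.0, 286.2]
tcp_rot: [[0.009, 1.0, -0.007], [1.0, -0.009, -0.002], [-0.002, -0.007, -1.0]]
force: [-0.0, 0.5, -0.8]
grip_width: 85.2
finger_force: 0.0
```

```bash
python3 - <<'E'
from h import *
s,R=st();p=np.array(s['tcp_pos']); a=np.radians(90.);Rn=np.array([[np.cos(a),np.sin(a),0],[np.sin(a),-np.cos(a),0],[0,0,-1]])
print('rotvec',cv2.Rodrigues(R.T@Rn)[0].ravel().round(3))
to(Rn,p,(442.5,-411.4,p[2]),(442.5,-411.4,205),(442.5,-411.4,83))
E
```

```text
t 38.67 tcp [ 442.7 -323.   286.2] yaw 89.49 z [-0.007 -0.002 -1.   ] q [31.7  7.6 -0.  99.9  0.3 72.8 31. ] F [-0.04  0.54 -0.81] w 85.2 ff 0.0
rotvec [-0.007  0.002 -0.009]
to [ 442.5 -411.4  286.2] cm [-8.84 -0.02  0.  ] rows 3.0
to [ 442.5 -411.4  205. ] cm [0.   0.   8.12] rows 2.0
to [ 442.5 -411.4   83. ] cm [ 0.   0.  12.2] rows 3.0
```

play_rows(rows=[[0,0,-0.009,-3,0,0,8.5],[0,0,0,-3,0,0,8.5],[0,0,0,-2.8,0,0,8.5],[0,0,0,0,0,2.7,8.5],[0,0,0,0,0,2.7,8.5],[0,0,0,0,0,2.7,8.5],[0,0,0,0,0,0,8.5],[0,0,0,0,0,0,8.5],[0,0,0,0,0,0,8.5]])

```text
clock: 39.42
tcp_pos: [444.3, -411.3, 208.8]
tcp_rot: [[-0.003, 1.0, -0.002], [1.0, 0.003, -0.004], [-0.004, -0.002, -1.0]]
force: [-0.2, 0.1, 0.9]
grip_width: 84.5
finger_force: 0.0
```

```bash
python3 - <<'E'
from h import *
s,R=st();p=np.array(s['tcp_pos'])
to(R,p,(442.5,-411.4,p[2]),(442.5,-411.4,83))
E
```

```text
t 39.42 tcp [ 444.3 -411.3  208.8] yaw 90.14 z [-0.002 -0.004 -1.   ] q [36.3 16.9  2.9 97.9 -0.6 65.1 39.5] F [-0.15  0.08  0.87] w 84.5 ff 0.0
to [ 442.5 -411.4  208.8] cm [-0.01 -0.18  0.  ] rows 1.0
to [ 442.5 -411.4   83. ] cm [ 0.06  0.02 12.58] rows 4.0
```

play_rows(rows=[[0,0,0,0,-0.15,1.5,8.5],[0,0,0,0,0,2.5,8.5],[0,0,0,0,0,2.5,8.5],[0,0,0,0,0,2.5,8.5],[0,0,0,0,0,2.2,8.5],[0,0,0,0,0,1.3,8.5],[0,0,0,0,0,0,8.5],[0,0,0,0,0,0,8.5]])

```text
clock: 40.08
tcp_pos: [442.1, -413.1, 84.0]
tcp_rot: [[-0.001, 1.0, -0.002], [1.0, 0.001, -0.005], [-0.005, -0.002, -1.0]]
force: [-0.1, -0.8, 0.5]
grip_width: 84.9
finger_force: 0.0
```

play_rows(rows=[[0,0,0,0,0,0,3],[0,0,0,0,0,0,3],[0,0,0,0,0,0,3],[0,0,0,0,0,0,3],[0,0,0,0,0,0,3],[0,0,0,0,0,0,3],[0,0,0,0,0,0,3]])

```text
clock: 40.67
tcp_pos: [442.5, -414.4, 85.0]
tcp_rot: [[0.0, 1.0, 0.0], [1.0, -0.0, -0.007], [-0.007, 0.0, -1.0]]
force: [0.5, -0.3, 6.7]
grip_width: 48.7
finger_force: 65.0
```

play_rows(rows=[[0,0,0,0,0,-0.5,3],[0,0,0,0,0,-2,3],[0,0,0,0,0,-3,3],[0,0,0,0,0,-3,3],[0,0,0,0,0,-3,3],[0,0,0,0,0,-3,3],[0,0,0,0,0,-2,3],[0,0,-0.064,0,0,0,3],[0,0,-0.064,0,0,0,3],[0,0,0,0,0,0,3],[0,0,0,0,0,0,3]])

```text
clock: 41.58
tcp_pos: [440.4, -411.0, 246.0]
tcp_rot: [[-0.126, 0.992, -0.006], [0.992, 0.126, -0.001], [-0.0, -0.006, -1.0]]
force: [-0.5, -0.0, -4.4]
grip_width: 48.6
finger_force: 64.0
```

```bash
python3 - <<'E'
from h import *
s,R=st();p=np.array(s['tcp_pos'])
to(R,p,(*CE['R'],p[2]),(*CE['R'],180))
E
```

```text
t 41.58 tcp [ 440.4 -411.   246. ] yaw 97.25 z [-0.006 -0.001 -1.   ] q [37.1 15.1  2.2 95.7 -0.3 69.4 46.6] F [-0.49 -0.01 -4.42] w 48.6 ff 64.0
to [ 526.5 -331.6  246. ] cm [ 6.79  9.55 -0.06] rows 3.0
to [ 526.5 -331.6  180. ] cm [0.   0.04 6.6 ] rows 2.0
```

play_rows(rows=[[0,0,0,1.6,2.4,0,3],[0,0,0,1.7,2.4,0,3],[0,0,0,1.7,2.4,0,3],[0,0,0,1.65,2.35,0,3],[0,0,0,0,0,2.2,3],[0,0,0,0,0,2.2,3],[0,0,0,0,0,2,3],[0,0,0,0,0,0,3],[0,0,0,0,0,0,3],[0,0,0,0,0,0,3],[0,0,0,0,0,0,3]])

```text
clock: 42.5
tcp_pos: [528.8, -335.1, 185.1]
tcp_rot: [[-0.127, 0.992, -0.0], [0.992, 0.127, -0.005], [-0.005, -0.001, -1.0]]
force: [0.9, -0.9, -4.0]
grip_width: 48.5
finger_force: 64.0
```

```bash
python3 - <<'E'
from h import *
s,R=st();p=np.array(s['tcp_pos'])
to(R,p,(526.7,-333.1,p[2]),(526.7,-333.1,130))
im=camera('top'); X=np.array([526.5,-331.6,p[2]+46]); c0=proj('top',X).astype(int); print(c0)
x0,y0=c0[0]-40,c0[1]-35
(H,S,V),f=up(im,x0,y0,x0+80,y0+70); m=(V>150)&(S<120)&(H>22)&(H<45); c=big(m); P=np.array([onz('top',*f(q),p[2]+46)[:2] for q in c],np.float32); print(cv2.minAreaRect(P),P.min(0),P.max(0))
E
```

```text
t 42.5 tcp [ 528.8 -335.1  185.1] yaw 97.29 z [-0.    -0.005 -1.   ] q [29.4 20.4 -1.2 96.2  0.8 63.3 35.2] F [ 0.9  -0.89 -3.95] w 48.5 ff 64.0
to [ 526.7 -333.1  185.1] cm [ 0.23 -0.18 -0.  ] rows 1.0
to [ 526.7 -333.1  130. ] cm [0.03 0.   5.51] rows 2.0
[501 247]Traceback (most recent call last):
  File "<stdin>", line 6, in <module>
  File "h.py", line 27, in big
    return max(cv2.findContours(m.astype(np.uint8),cv2.RETR_EXTERNAL,cv2.CHAIN_APPROX_NONE)[0],key=cv2.contourArea)[:,0]
           ~~~^^^^^^^^^^^^^^^^^^^^^^^^^^^^^^^^^^^^^^^^^^^^^^^^^^^^^^^^^^^^^^^^^^^^^^^^^^^^^^^^^^^^^^^^^^^^^^^^^^^^^
ValueError: max() iterable argument is empty
```

play_rows(rows=[[0,0,0,0.18,-0.15,0.5,3],[0,0,0,0,0,0.6,3],[0,0,0,0,0,0.7,3],[0,0,0,0,0,0.7,3],[0,0,0,0,0,0.7,3],[0,0,0,0,0,0.7,3],[0,0,0,0,0,0.7,3],[0,0,0,0,0,0.6,3],[0,0,0,0,0,0,3],[0,0,0,0,0,0,3]])

```text
clock: 43.38
tcp_pos: [525.3, -332.6, 130.4]
tcp_rot: [[-0.128, 0.992, -0.004], [0.992, 0.128, -0.003], [-0.003, -0.005, -1.0]]
force: [0.7, -0.7, -4.1]
grip_width: 48.6
finger_force: 64.0
```

```bash
python3 - <<'E'
from h import *
s,R=st();p=np.array(s['tcp_pos'])
to(R,p,(526.7,-333.1,p[2]))
E
```

```text
t 43.38 tcp [ 525.3 -332.6  130.4] yaw 97.34 z [-0.004 -0.003 -1.   ] q [29.4 23.3 -1.3 99.2  0.9 57.6 35.1] F [ 0.72 -0.69 -4.05] w 48.6 ff 64.0
to [ 526.7 -333.1  130.4] cm [-0.07  0.13 -0.  ] rows 1.0
```

play_rows(rows=[[0,0,0,0,0.05,0.2,3],[0,0,0,0,0,0.15,3],[0,0,0,0,0,0,3]])

```text
clock: 43.63
tcp_pos: [526.5, -332.8, 127.9]
tcp_rot: [[-0.128, 0.992, -0.003], [0.992, 0.128, -0.004], [-0.004, -0.003, -1.0]]
force: [-0.5, -0.1, -4.2]
grip_width: 48.4
finger_force: 64.0
```

play_rows(rows=[[0,0,0,0,0,0.15,3],[0,0,0,0,0,0.1,3],[0,0,0,0,0,0,3]])

```text
clock: 43.88
tcp_pos: [526.1, -332.7, 125.1]
tcp_rot: [[-0.128, 0.992, -0.003], [0.992, 0.128, -0.004], [-0.003, -0.004, -1.0]]
force: [-0.5, -0.2, -3.4]
grip_width: 48.4
finger_force: 64.0
```

play_rows(rows=[[0,0,0,0,0,0.15,3],[0,0,0,0,0,0.1,3],[0,0,0,0,0,0,3]])

```text
clock: 44.13
tcp_pos: [526.0, -332.7, 122.4]
tcp_rot: [[-0.128, 0.992, -0.003], [0.992, 0.128, -0.004], [-0.003, -0.004, -1.0]]
force: [-0.1, -0.1, -4.3]
grip_width: 48.3
finger_force: 64.0
```

play_rows(rows=[[0,0,0,0,0,0.15,3],[0,0,0,0,0,0.1,3],[0,0,0,0,0,0,3]])

```text
clock: 44.38
tcp_pos: [526.0, -332.7, 119.9]
tcp_rot: [[-0.128, 0.992, -0.003], [0.992, 0.128, -0.004], [-0.003, -0.004, -1.0]]
force: [-0.0, 0.2, -4.9]
grip_width: 48.4
finger_force: 64.0
```

play_rows(rows=[[0,0,0,0,0,0.15,3],[0,0,0,0,0,0.1,3],[0,0,0,0,0,0,3]])

```text
clock: 44.63
tcp_pos: [526.0, -332.7, 117.4]
tcp_rot: [[-0.128, 0.992, -0.004], [0.992, 0.128, -0.004], [-0.003, -0.004, -1.0]]
force: [-0.1, 0.3, -3.8]
grip_width: 48.5
finger_force: 64.0
```

play_rows(rows=[[0,0,0,0,0,0.1,3],[0,0,0,0,0,0.1,3],[0,0,0,0,0,0,3]])

```text
clock: 44.88
tcp_pos: [526.1, -332.8, 115.5]
tcp_rot: [[-0.128, 0.992, -0.003], [0.992, 0.128, -0.004], [-0.003, -0.004, -1.0]]
force: [0.2, 0.3, -4.6]
grip_width: 48.7
finger_force: 64.0
```

play_rows(rows=[[0,0,0,0,0,0.1,3],[0,0,0,0,0,0.1,3],[0,0,0,0,0,0,3]])

```text
clock: 45.13
tcp_pos: [526.0, -332.8, 113.5]
tcp_rot: [[-0.128, 0.992, -0.003], [0.992, 0.128, -0.004], [-0.003, -0.004, -1.0]]
force: [-0.6, 0.5, -4.2]
grip_width: 48.2
finger_force: 64.0
```

play_rows(rows=[[0,0,0,0,0,0.1,3],[0,0,0,0,0,0.1,3],[0,0,0,0,0,0,3]])

```text
clock: 45.38
tcp_pos: [526.1, -332.8, 111.5]
tcp_rot: [[-0.128, 0.992, -0.003], [0.992, 0.128, -0.004], [-0.003, -0.004, -1.0]]
force: [-0.2, -0.4, -4.6]
grip_width: 48.7
finger_force: 64.0
```

play_rows(rows=[[0,0,0,0,0,0.1,3],[0,0,0,0,0,0.1,3],[0,0,0,0,0,0,3]])

```text
clock: 45.63
tcp_pos: [526.0, -332.8, 109.4]
tcp_rot: [[-0.128, 0.992, -0.003], [0.992, 0.128, -0.004], [-0.003, -0.004, -1.0]]
force: [-0.6, 0.6, -4.5]
grip_width: 48.9
finger_force: 64.0
```

play_rows(rows=[[0,0,0,0,0,0.1,3],[0,0,0,0,0,0.1,3],[0,0,0,0,0,0,3]])

```text
clock: 45.88
tcp_pos: [526.0, -332.8, 107.4]
tcp_rot: [[-0.128, 0.992, -0.003], [0.992, 0.128, -0.004], [-0.003, -0.004, -1.0]]
force: [0.0, 0.0, -4.3]
grip_width: 48.5
finger_force: 64.0
```

play_rows(rows=[[0,0,0,0,0,0.1,3],[0,0,0,0,0,0.1,3],[0,0,0,0,0,0,3]])

```text
clock: 46.13
tcp_pos: [526.3, -333.0, 106.1]
tcp_rot: [[-0.128, 0.992, -0.003], [0.992, 0.128, -0.004], [-0.004, -0.003, -1.0]]
force: [-0.5, 0.7, -0.7]
grip_width: 48.6
finger_force: 64.4
```

play_rows(rows=[[0,0,0,0,0,0.1,3],[0,0,0,0,0,0.1,3],[0,0,0,0,0,0,3]])

```text
clock: 46.38
tcp_pos: [526.3, -333.1, 104.4]
tcp_rot: [[-0.128, 0.992, -0.003], [0.992, 0.128, -0.004], [-0.004, -0.003, -1.0]]
force: [-1.5, 1.0, 1.4]
grip_width: 48.3
finger_force: 64.8
```

play_rows(rows=[[0,0,0,0,0,-0.06,3],[0,0,0,0,0,0,3],[0,0,0,0,0,0,5.5],[0,0,0,0,0,0,7],[0,0,0,0,0,0,8.5],[0,0,0,0,0,0,8.5],[0,0,0,0,0,0,8.5]])

```text
clock: 46.97
tcp_pos: [526.5, -333.0, 104.4]
tcp_rot: [[-0.128, 0.992, -0.002], [0.992, 0.128, -0.004], [-0.004, -0.003, -1.0]]
force: [-0.2, -0.6, 0.7]
grip_width: 85.2
finger_force: 0.0
```

play_rows(rows=[[0,0,0,0,0,-1,8.5],[0,0,0,0,0,-2,8.5],[0,0,0,0,0,-3,8.5],[0,0,0,0,0,-4,8.5],[0,0,0,0,0,-4,8.5],[0,0,0,0,0,-3,8.5],[0,0,0,-2,-4,0,8.5],[0,0,0,-3,-3,0,8.5],[0,0,0,-3,-3,0,8.5],[0,0,0,-3,-3,0,8.5],[0,0,0,-3,0,0,8.5],[0,0,0,0,0,0,8.5]])

```text
clock: 47.97
tcp_pos: [414.1, -492.6, 275.9]
tcp_rot: [[-0.116, 0.993, -0.004], [0.993, 0.116, -0.01], [-0.009, -0.006, -1.0]]
force: [-0.4, -0.7, 0.0]
grip_width: 85.0
finger_force: 0.0
```

```bash
python3 - <<'E'
from h import *
st(); im=camera('top'); cv2.imwrite('pics/t12.png',im)
for n,zf in (('L1',28),('L2',35),('R',21)):
    z=zf+130; c0=proj('top',[*CE[n],z]).astype(int); x0,y0=c0[0]-24,c0[1]-22
    (H,S,V),f=up(im,x0,y0,x0+48,y0+44); m=(V>155)&(S<140)&(H>20)
    c=big(m); P=np.array([onz('top',*f(q),z)[:2] for q in c],np.float32); r=cv2.minAreaRect(P)
    mf=(H<14)&(S>175)&(V>90); k=np.argwhere(mf&(np.hypot(*(np.indices(mf.shape)-np.array([[[176]],[[192]]])))<90)).mean(0)
    print(n,'expected',CE[n],'top face',np.round(r[0],1),np.round(r[1],1),'flame',onz('top',*f((k[1],k[0])),z+8)[:2].round(1))
# bystanders moved?
a=cv2.imread('pics/top0.png').astype(int); d=np.abs(a-im.astype(int)).max(2)
for nm,(x0,y0,x1,y1) in dict(plate=(232,88,316,168),spoon=(325,78,352,162),tumbler=(324,292,362,332),red=(135,310,205,355),red2=(230,300,290,365),teal=(130,165,190,230)).items(): print(nm,(d[y0:y1,x0:x1]>40).sum())
E
```

```text
t 47.97 tcp [ 414.1 -492.6  275.9] yaw 96.64 z [-0.004 -0.01  -1.   ] q [41.8 18.2  5.2 88.2 -1.1 73.4 53.7] F [-0.43 -0.69  0.  ] w 85.0 ff 0.0
L1 expected (499.3, -123.4) top face [ 499.7 -126.5] [50.8 50.6] flame [ 499.9 -125.4]
L2 expected (508.3, -192.8) top face [ 503.5 -190.6] [55.  96.7] flame [ 506.4 -193.2]
R expected (526.5, -331.6) top face [ 520.6 -318.4] [59.  73.5] flame [ 526.2 -328.3]
plate 0
spoon 0
tumbler 0
red 0
red2 0
teal 0
```

```bash
python3 -c "
from plant import finish_job; print(finish_job())"
```

```text
the job is handed in; nothing more can be done
None
```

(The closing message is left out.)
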